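# Check the skillet with the probe thermometer

## Robot

A 7-joint arm with a two-finger parallel gripper is mounted at the origin on the work surface. World frame = base frame: x ahead of the robot, y to its left, z up, the work surface at z = 0. Lengths are in m, angles in rad, forces in N, time in s.
With the tool pointing down it reaches from about 0.4 to 0.85 m from the base axis. Payload 4.5 kg.
Tool frame: the origin (TCP) lies midway between the tips of the shut fingers; the grasp point (between the pads) lies pinch_z behind it (pinch_z is the distance from the TCP to the grasp point, in m); z points along the fingers, y is the line along which they close (so a half turn about z gives the same grasp; the last joint's range is limited). The gripper opens to 88 mm and grips with 3 to 60 N. Pads are 18 mm wide; open, the fingers measure 123 mm over their backs; the gripper's body (75 mm by 187 mm) begins 45 mm behind the grasp point.
Start: joints at [-1.148, 0.689, -0.195, 1.565, 0.157, 0.902, -0.215], TCP at [0.237, 0.578, 0.239] pointing down, gripper open.
Joint ranges: [-3.01, 3.01], [-0.46, 2.08], [-1.47, 1.51], [0.13, 2.56], [-1, 4.14], [0.04, 2.09], [-2.66, 2.66]. Speed limits (rad/s): [2.57, 2.57, 3.14, 3.14, 3.14, 3.14, 3.14].

## Interface

Orientations are given as a unit quaternion [x, y, z, w].
In Python, from bench import * gives the robot as it stands.
- The arm moves only by the tool carry_out, never from a script. Its argument "series" is one flat list of numbers, 5 for each row, row after row: the opening, from -1 (shut) to 1 (fully open), then the shift along the tool's x, y, z each as a share of 1000 mm, from -1 to 1, then the turn about the tool's z as a share of 90 degrees, from -1 to 1. In form: [fingers, x, y, z, yaw, fingers, x, y, z, yaw, ...]. A call has 1 to 20 rows; each row shifts and turns the commanded pose from where the row before left it, along the tool's axes as they then stand; what a row does not reach is not made up. A row lasts 1/12 s, in which the tool goes at most 41.7 mm and 7.16 degrees, less where a joint would pass 70% of its speed; a pose out of reach is approached as far as the arm can. A call with a number of a shift or a turn outside -1 to 1 is refused whole. A call with a gripper value outside its range is refused whole. The fingers move at their own pace and stop on an object; the grip force is fixed at half the most. Time passes only in rows, so rows that do not move let the fingers close. It gives the time, the measured TCP pose, the force, the opening and the grip force at its end, in the units of the state.
- get_state(): the state, without advancing time (a new reading comes with each control period).
- grab_frame(name): name is "scene" or "top" or "wrist"; returns the picture (480x640x3 uint8, red, green, blue); there is no depth.
- camera_info(name): a dict with "camera_matrix" (3x3 intrinsics, pixels), "distortion" ([k1, k2, p1, p2, k3] as OpenCV has them; the pictures are not rectified), "world_to_cam" (4x4, takes a point from world to camera coordinates). Camera axes: x right, y down, z forward; pixel columns grow to the right and rows downward; lengths in m; the calibration is good to about 2 mm. A picture is of the moment at which its call begins: read the wrist's pose just before it. camera_info takes no time and is no camera call; for the wrist camera it gives the pose at the moment of the call.
- sign_off(): hands the job in; it is judged then, once.
The state is a dict: "time": time; "q": joint angles; "joint_vel": joint speeds; "joint_efforts": joint torques, N m; "eef_pos": TCP position; "eef_rot": TCP orientation; "wrist_force": force on the tool from outside, world axes, zero at the start; "torque": the same for the moment, N m; "width": finger opening in m; "grip_force": force on a finger pad.
Only numpy, scipy, OpenCV 4.12 (cv2) and the standard library are available. Lean on these libraries where they do the work, as an engineer would, in place of code of your own. Each camera call takes 0.05 s, during which the arm holds its last target. There are 200 camera calls.

## Task

A wooden spatula is lying across the skillet: stand it, handle end down, in the tall utensil crock and let go of it. Then take the probe thermometer out of its stand and hold it upright with its spring tip on the round spot in the middle of the skillet, pressing lightly so that the tip is about half pushed in, never hard. Finish while still holding it there: the job ends with the thermometer gripped, still and reading; leave the other things where they are and the crock upright.

Things in the scene. Friction and masses are not known exactly. Their poses are not given: they have to be found in the camera images.
- hob: fixed white hob, 290 x 290 mm, 40 mm high, black glass top; on it a fixed dark steel skillet. Origin: centre of the hob's underside, z up. Skillet concentric: floor at z = 46 mm, 190 mm across, wall (4 mm) flaring to a rim 230 mm across at z = 85 mm. Its black handle reaches 265 mm from the centre, turned -0.4 rad from the hob's x axis, below the rim
- spot (a point): centre of the bright round spot, 36 mm across, flush in the middle of the skillet's floor (46 mm above the worktop)
- spatula: wooden spatula 310 mm long, flat underside, lying loose across the skillet's rim over the spot. Origin on its underside, x along it from handle to blade, z out of its upper face. Handle 16 mm wide, 9 mm thick, from x = -145 mm (its end) to +97 mm; blade 56 mm wide, 5 mm thick, to x = +165 mm. About 60 g, centre of mass near x = +33 mm
- spatula_butt (a point): the middle of the spatula's handle end (x = -145 mm)
- crock: tall plain white utensil crock without a handle, loose but heavy (1.2 kg), 130 mm high, 96 mm across outside at the rim, wall 5 mm, 92 mm at the foot. Origin at the centre of its underside, z up; its inner floor is 6 mm above that
- stand: wooden block 70 x 70 mm, 100 mm high, fixed, with an upright through hole of 14 mm in the middle of its top. Origin at the centre of its underside. One of stand and crock is left of the hob, the other right of it
- thermometer: probe thermometer standing upright in the stand, 100 g: round grey handle 25 mm in diameter, 100 mm long; below it a steel stem of 8 mm and a spring tip of 10 mm. Origin: centre of the handle's lower end, which rests on the stand's top; z up the handle. Handle top at z = +100 mm, tip face at z = -85 mm when out
- tip (a point): centre of the face of the thermometer's spring tip
- probe_tip (a joint): how far the spring tip is pushed into the stem, m: 0 fully out, 0.012 fully in. The spring takes about 1.2 N to start and 400 N/m beyond (about 3.6 N half in)
- mug: bystander: blue mug with a handle, 80 mm across, 92 mm high, origin under its centre
- bowl: bystander: small terracotta bowl, 104 mm across, 50 mm high, origin under its centre
- mill: bystander: turned dark wood pepper mill, 50 mm across, 150 mm high, origin under its centre
- jar: bystander: glass jar with a steel lid, 72 mm across, 100 mm high, origin under its centre
- oil: bystander: small green oil bottle, 60 mm across, 130 mm high, origin under its centre
- tin: bystander: food tin, 74 mm across, 110 mm high, origin under its centre
There are look-alikes about, which are no part of the job. Of the things that look like the thermometer, the middle-sized one is meant. Leave any turquoise look-alike of the stand alone.

How it is judged:
By the outcome, as a careful person would: the job done as asked, in the order asked, and still so for the second after the job is handed in, while the arm keeps its last pose, push and grip.
It also fails if it takes over 67 s, if anything falls off the work surface, if the arm or the gripper's body presses on something with over 40 N, if the wrist force passes 120 N, or if a joint passes its speed limit or range.

## Working session

There is one attempt and no reset: what is moved stays moved. The work goes in short steps, Python scripts to look and compute and a tool call to move; the robot and the scene stay as the last step left them, time stands still between calls to the robot, and variables do not carry over. Pictures are saved under pics/ and viewed, at most 10 in all, crops included, and the job is handed in when it is done.

Besides the shell and the picture viewer there is one more tool, called after "Request:" by a JSON object that holds its "op" and its "data", one argument or row to a line. carry_out: Moves the arm, as the interface text tells. Its arguments: {"type":"object","properties":{"series":{"type":"array","items":{"type":"number"}}},"required":["series"]}

```bash
mkdir -p pics; ls; python3 - <<'E'
from bench import *
import cv2,json
s=get_state();print(s)
for n in("scene","top"):
    cv2.imwrite(f"pics/{n}0.png",grab_frame(n)[:,:,::-1])
    c=camera_info(n);print(n,{k:getattr(v,'tolist',lambda:v)() for k,v in c.items()})
E
```

```text
pics
{'time': 0.0, 'q': array([-1.14816417,  0.68996591, -0.19449682,  1.56636062,  0.15730653,
        0.90249744, -0.21508658]), 'joint_vel': array([-3.00435274e-05,  1.27461197e-03, -8.03086368e-04,  8.47660091e-05,
        9.87286616e-04,  4.25186302e-04,  5.54689082e-04]), 'joint_efforts': array([ 5.41401587e-04, -5.27567732e+01, -1.26691528e+00, -1.53427005e+01,
       -5.26297709e-02,  6.57234457e-03,  1.84947417e-04]), 'eef_pos': array([0.23675661, 0.57772907, 0.23791646]), 'eef_rot': array([ 1.93149086e-01,  9.81168989e-01, -9.14298727e-04, -1.02514797e-04]), 'wrist_force': array([-0.1001511 ,  0.1385136 , -0.16580247]), 'torque': array([-0.00138712, -0.03047334,  0.02877668]), 'grip_force': 0.0, 'width': 0.08815721302320431}
scene {'camera_matrix': [[496.3051097996471, 0.0, 326.9982076626292], [0.0, 496.3051097996471, 241.14460728872896], [0.0, 0.0, 1.0]], 'distortion': [-0.12589442777805981, 0.0, 0.0, 0.0, 0.0], 'world_to_cam': [[-0.6340989695060029, 0.7730475062046076, -0.01777779576500587, 0.353321156648895], [0.5784908757510905, 0.459005610044176, -0.6742864054841309, -0.22454939762102294], [-0.513095316236819, -0.43784860751041677, -0.7382559131879862, 1.5520556259465792], [0.0, 0.0, 0.0, 1.0]]}
top {'camera_matrix': [[577.5461725009939, 0.0, 323.527433260225], [0.0, 577.5461725009939, 241.575220173221], [0.0, 0.0, 1.0]], 'distortion': [-0.032454568506178415, 0.0, 0.0, 0.0, 0.0], 'world_to_cam': [[0.00978120068986441, -0.9998049253573517, 0.01715923495511254, -0.012359232537328773], [-0.9975762954523795, -0.010938740567073186, -0.06871592760279654, 0.5083541236561329], [0.06889022328727862, -0.01644552176084502, -0.9974886876298106, 1.4851996379395003], [0.0, 0.0, 0.0, 1.0]]}
```

View pics/scene0.png

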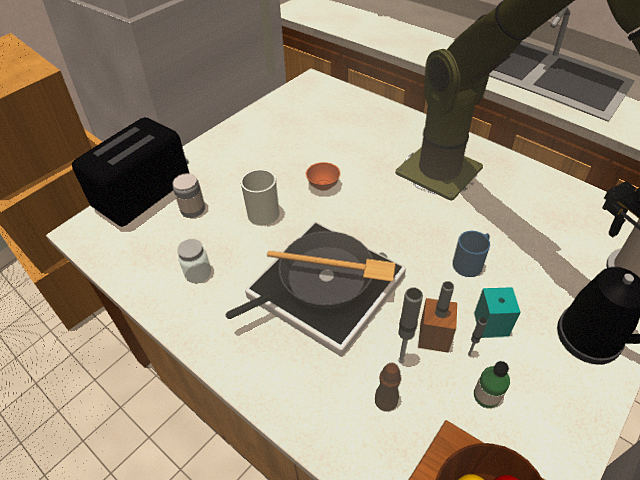

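View pics/top0.png

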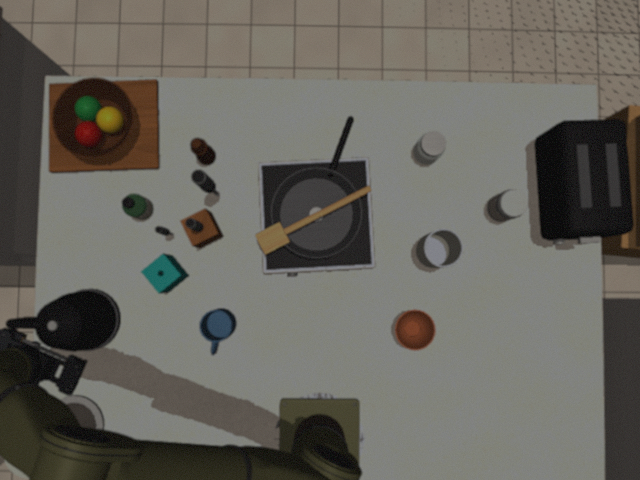

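The scene view shows the spatula from its butt at (268,253) to its blade at (395,270), and the crock at (260,195). The wooden stand with its thermometer is at (438,315), with a larger look-alike at (410,300), a smaller one at (478,335) and a turquoise stand at (497,312). In the top view the butt is at (370,188), the blade at (265,238), the crock at (437,249), the stand at (200,228) and the spot at (317,212).

```bash
cat > h.py <<'E'
from bench import *
import cv2, numpy as np
def cam(n):
    c=camera_info(n); return np.array(c["camera_matrix"]),np.array(c["distortion"]),np.array(c["world_to_cam"])
def ray(n,uv,c=None):
    K,D,T=c or cam(n)
    p=cv2.undistortPoints(np.float64(uv).reshape(-1,1,2),K,D).reshape(-1,2)
    d=np.c_[p,np.ones(len(p))]@T[:3,:3]
    return -T[:3,:3].T@T[:3,3],d
def onz(n,uv,z,c=None):
    o,d=ray(n,uv,c); return o+d*((z-o[2])/d[:,2])[:,None]
def proj(n,P,c=None):
    K,D,T=c or cam(n)
    return cv2.projectPoints(np.float64(P).reshape(-1,1,3),cv2.Rodrigues(T[:3,:3])[0],T[:3,3],K,D)[0].reshape(-1,2)
def tri(uvs):
    A=np.zeros((3,3));b=np.zeros(3)
    for n,uv in uvs.items():
        o,d=ray(n,uv);d=d[0]/np.linalg.norm(d[0]);M=np.eye(3)-np.outer(d,d);A+=M;b+=M@o
    return np.linalg.solve(A,b)
def blob(im,lo,hi,box):
    x0,y0,x1,y1=box; hsv=cv2.cvtColor(im,cv2.COLOR_RGB2HSV)
    m=np.zeros(im.shape[:2],np.uint8); m[y0:y1,x0:x1]=cv2.inRange(hsv,np.array(lo),np.array(hi))[y0:y1,x0:x1]
    n,l,s,c=cv2.connectedComponentsWithStats(m)
    k=1+np.argmax(s[1:,4]); return (l==k).astype(np.uint8),s[k],c[k]
E
python3 - <<'E'
from h import *
t=cv2.imread("pics/top0.png")[:,:,::-1].copy(); s=cv2.imread("pics/scene0.png")[:,:,::-1].copy()
for n,im,box in(("top",t,(245,175,385,260)),("scene",s,(255,240,405,290))):
    m,st,c=blob(im,(8,70,90),(28,255,255),box)
    pts=np.argwhere(m)[:,::-1]; r=cv2.minAreaRect(pts.astype(np.float32)); bp=cv2.boxPoints(r)
    print(n,st,c,r)
    P=onz(n,pts,0.092); u=P[:,:2]-P[:,:2].mean(0); w,v=np.linalg.eigh(u.T@u); a=v[:,1]; q=u@a; 
    print(" axis",a,"ends",P[q.argmin()],P[q.argmax()],"len",np.ptp(q))
# stand mask, crock, spot
m,st,c=blob(t,(3,60,50),(20,255,200),(175,200,225,255)); print("stand top",st,c,onz("top",[c],.1))
m,st,c=blob(s,(3,60,50),(20,255,200),(410,290,465,355)); print("stand scene",st,c)
print("spot",tri({"top":(317,212),"scene":(326,276)}),onz("top",[(317,212)],.046),onz("scene",[(326,276)],.046))
a=cv2.resize(t[150:270,170:330],None,fx=4,fy=4,interpolation=2)
b=cv2.resize(t[150:270,330:470],None,fx=4,fy=4,interpolation=2)[:,:160]
c=cv2.resize(t[210:280,400:480],None,fx=5,fy=5,interpolation=2)[:350]
out=np.zeros((600,800,3),np.uint8); out[:480,:640]=a; out[:480,640:]=b
cv2.imwrite("pics/cropT.png",out[:480,:,::-1])
out=np.zeros((600,800,3),np.uint8)
out[:300,:400]=cv2.resize(s[160:235,230:330],None,fx=4,fy=4,interpolation=2)
out[300:600,:400]=cv2.resize(t[212:287,390:490],None,fx=4,fy=4,interpolation=2)
out[:600,400:800]=cv2.resize(s[270:370,390:457],(400,600),interpolation=2)
cv2.imwrite("pics/cropS.png",out[:,:,::-1])
E
```

```text
top [ 256  186  115   69 1234] [298.2828201  224.22771475] ((314.04669189453125, 215.27508544921875), (22.647058486938477, 124.52941131591797), 61.927513122558594)
 axis [-0.47016663  0.88257767] ends [ 0.64348862 -0.11791991  0.092     ] [0.48082128 0.14572695 0.092     ] len 0.3091695817411013
scene [ 267  251  129   31 1267] [346.07971586 264.37174428] ((330.62103271484375, 262.1931457519531), (128.5617218017578, 19.5809383392334), 8.530765533447266)
 axis [-0.45802122  0.88894126] ends [ 0.63998935 -0.11924384  0.092     ] [0.49930801 0.15759377 0.092     ] len 0.3105274123368022
stand top [181 209  37  37 694] [200.13256484 227.32997118] [[0.53453159 0.29792728 0.1       ]]
stand scene [ 418  298   39   55 1536] [437.18033854 326.91927083]
spot [0.58033226 0.01319768 0.04778353] [[0.5822424 0.0108472 0.046    ]] [[0.57772026 0.01472454 0.046     ]]
```

View pics/cropT.png

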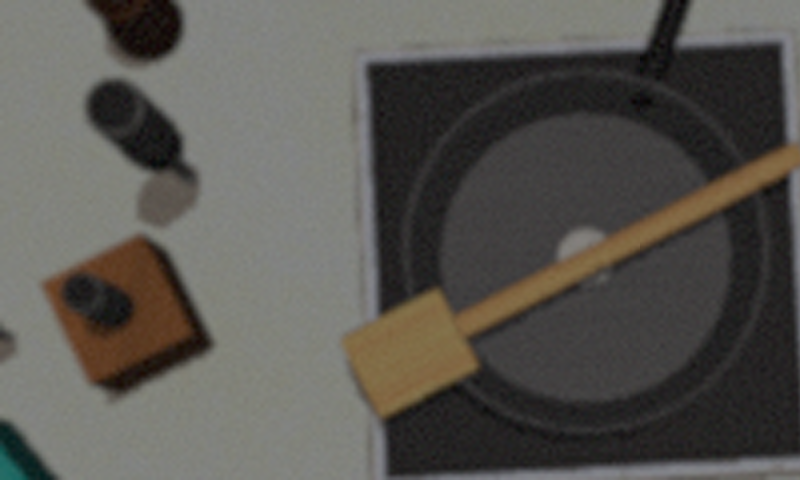

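View pics/cropS.png

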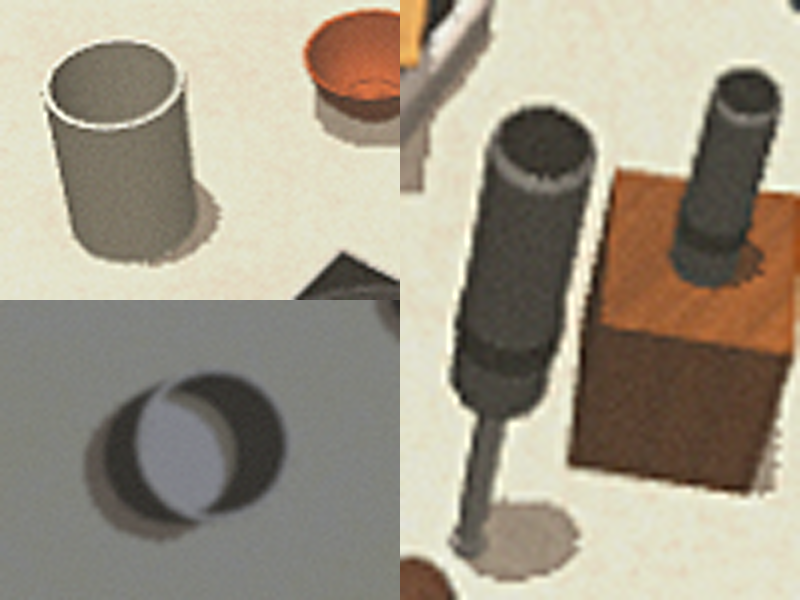

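The crops show (top, full-frame pixels) the spot and skillet floor centred near (316.5,214), the rim centre at (316.2,212.8), the thermometer's top at (190.5,223.2) and foot at (200,228.7), and the crock rim at (443,248.5). In the scene view the thermometer's top is at (448.3,285.5) and the crock rim at (258.8,181.2). The thermometer in the wooden stand is the middle-sized one.

```bash
python3 - <<'E'
from h import *
np.set_printoptions(precision=4,suppress=True)
print("floor",onz("top",[(316.5,214)],.046),"rim",onz("top",[(316.2,212.8)],.085))
print("therm top",tri({"top":(190.5,223.2),"scene":(448.3,285.5)}),onz("top",[(190.5,223.2)],.2),onz("scene",[(448.3,285.5)],.2))
print("therm foot",tri({"top":(200,228.7),"scene":(441.2,313)}))
print("crock",tri({"top":(443,248.5),"scene":(258.8,181.2)}),onz("top",[(443,248.5)],.13),onz("scene",[(258.8,181.2)],.13))
print("big",onz("top",[(170+118/4,150+105/4)],.25))
f=lambda u,v:(170+u/4,150+v/4)
b=onz("top",[f(342,343),f(440,288),f(480,372),f(382,418)],.092);print("blade corners",b, b.mean(0))
h=onz("top",[(370,188)],.09);print("butt",h)
print({n:proj("top",p) for n,p in dict(a=(.5,.1,.09)).items()})
c=camera_info("wrist");print(c); s=get_state();print(s["eef_pos"])
import bench;print([k for k in dir(bench) if not k.startswith('_')], getattr(bench,'pinch_z',None))
E
```

```text
floor [[0.5771 0.0121 0.046 ]] rim [[0.5755 0.013  0.085 ]]
therm top [0.5341 0.3024 0.1975] [[0.5346 0.3004 0.2   ]] [[0.5351 0.3043 0.2   ]]
therm foot [0.5306 0.3014 0.0939]
crock [ 0.4869 -0.2947  0.1251] [[ 0.4871 -0.2942  0.13  ]] [[ 0.4903 -0.2895  0.13  ]]
big [[0.6342 0.2725 0.25  ]]
blade corners [[0.5159 0.1624 0.092 ]
 [0.5507 0.1024 0.092 ]
 [0.4989 0.0769 0.092 ]
 [0.4698 0.1369 0.092 ]] [0.5088 0.1197 0.092 ]
butt [[ 0.6388 -0.1206  0.09  ]]
{'a': array([[280.7093, 242.5001]])}
{'camera_matrix': array([[344.4885,   0.    , 319.4213],
       [  0.    , 344.4885, 239.3937],
       [  0.    ,   0.    ,   1.    ]]), 'distortion': array([-0.0464,  0.    ,  0.    ,  0.    ,  0.    ]), 'world_to_cam': array([[ 0.3787,  0.9255, -0.0015, -0.6236],
       [ 0.8936, -0.3652,  0.261 , -0.0359],
       [ 0.241 , -0.1002, -0.9653,  0.3879],
       [ 0.    ,  0.    ,  0.    ,  1.    ]])}
[0.2367 0.5778 0.238 ]
['Unreachable', 'camera_info', 'get_state', 'grab_frame', 'pinch_z', 'sign_off'] 0.0187
```

Request:
{"op": "carry_out", "data": {
  "series": [1, 0, 0, -0.02, 0.0728, 1, 0, 0, -0.02, 0.0728, 1, 0, 0, -0.02, 0.0728, 1, 0, 0, -0.02, 0.0728, 1, 0, 0, -0.02, 0.0728, 1, 0, 0, -0.02, 0.0728, 1, -0.03, 0, 0, 0, 1, -0.04, 0, 0, 0, 1, -0.04, 0, 0, 0, 1, -0.04, 0, 0, 0, 1, -0.04, 0, 0, 0, 1, -0.04, 0, 0, 0, 1, -0.04, 0, 0, 0, 1, -0.04, 0, 0, 0, 1, -0.04, 0, 0, 0, 1, -0.04, 0, 0, 0, 1, -0.04, 0, 0, 0, 1, -0.03, 0, 0, 0, 1, 0, 0, 0, 0]
}}

```text
time: 1.68
eef_pos: [0.4586, 0.1662, 0.3586]
eef_rot: [0.517, 0.856, -0.001, 0.002]
wrist_force: [0.1, -0.1, -0.3]
width: 0.0882
grip_force: 0.0
```

```bash
cat > to.py <<'E'
from h import *
from scipy.spatial.transform import Rotation as R
np.set_printoptions(precision=4,suppress=True)
def rep(target=None,dirx=None):
    s=get_state(); r=R.from_quat(s["eef_rot"]).as_matrix(); g=s["eef_pos"]-pinch_z*r[:,2]
    print("t",s["time"],"grasp",g,"toolx",r[:2,0],"z",r[:,2],"F",s["wrist_force"],"w",s["width"],"grip",s["grip_force"],"j7",s["q"][6])
    if target is not None: print("shift tool mm",1000*r.T@(np.array(target)-g))
    if dirx is not None:
        a=np.arctan2(dirx[1],dirx[0])-np.arctan2(r[1,0],r[0,0]); a=np.degrees((a+np.pi)%(2*np.pi)-np.pi); print("yaw tool deg",-a)
    return s,r,g
E
python3 - <<'E'
from to import *
rep((.5065,.1245,.0875),(-.476,.879))
cv2.imwrite("pics/w1.png",grab_frame("wrist")[:,:,::-1])
print(proj("wrist",[(.5065,.1245,.0875),(.64,-.1197,.09),(.4929,.1497,.09)]))
E
```

```text
t 1.6833 grasp [0.4585 0.1663 0.3773] toolx [-0.4655  0.885 ] z [ 0.0014 -0.0043 -1.    ] F [ 0.1062 -0.0676 -0.2889] w 0.0881657329713432 grip 0.0 j7 0.06653927014936675
shift tool mm [-58.0362  23.2005 290.0534]
yaw tool deg -0.6937670488596224
[[337.5422 252.4633]
 [336.964  431.0202]
 [337.8186 230.9304]]
```

View pics/w1.png

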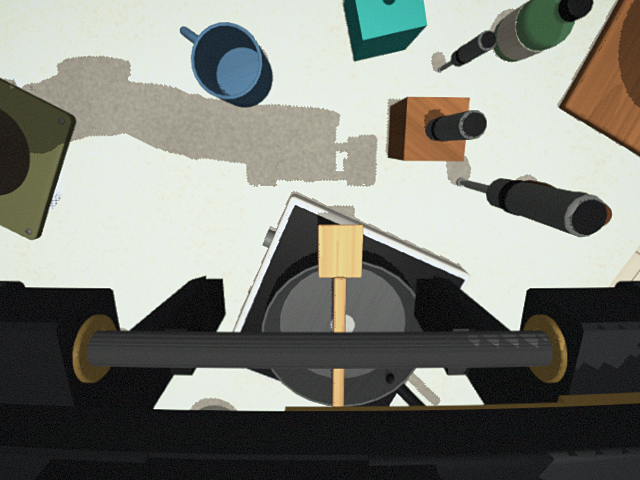

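The wrist view shows the blade edge-on to the tool, its tip edge centred at (341,225) and its shoulder at (341,278), with the handle running down at x of about 339. That is within a few pixels of my prediction.

```bash
python3 - <<'E'
from to import *
p=onz("wrist",[(341,225),(341,278),(339,385)],.091);print(p,np.linalg.norm(p[0]-p[1]))
d=p[0]-p[2];d/=np.linalg.norm(d);print("d",d)
t=p[0]-d*.030;t[2]=.0875;rep(t,d)
E
```

```text
[[ 0.4926  0.1583  0.091 ]
 [ 0.5262  0.0974  0.091 ]
 [ 0.6025 -0.0458  0.091 ]] 0.06952913650196048
d [-0.4741  0.8805  0.    ]
t 1.7333 grasp [0.457  0.17   0.3772] toolx [-0.4691  0.8831] z [ 0.     -0.0017 -1.    ] F [-1.4799  1.1804  0.4865] w 0.08831195364984883 grip 0.0 j7 0.06407607472980703
shift tool mm [-56.6265  26.305  289.761 ]
yaw tool deg -0.32360258030789985
```

Request:
{"op": "carry_out", "data": {
  "series": [1, -0.029, 0.013, 0, 0, 1, -0.029, 0.013, 0.02, 0, 1, 0, 0, 0.035, 0, 1, 0, 0, 0.035, 0, 1, 0, 0, 0.035, 0, 1, 0, 0, 0.035, 0, 1, 0, 0, 0.035, 0, 1, 0, 0, 0.02, 0, 1, 0, 0, 0, 0, 1, 0, 0, 0, 0]
}}

```text
time: 2.57
eef_pos: [0.5053, 0.1363, 0.1431]
eef_rot: [0.511, 0.859, -0.001, -0.001]
wrist_force: [0.9, -0.4, 0.0]
width: 0.0882
grip_force: 0.0
```

```bash
python3 - <<'E'
from to import *
rep((.5065,.1265,.0875),(-.474,.8805))
im=grab_frame("wrist");cv2.imwrite("pics/w2.png",im[:,:,::-1])
m,st,c=blob(im,(8,70,90),(28,255,255),(200,180,450,480));print(st,c)
for y in range(st[1],min(st[1]+st[3],470),12):
    x=np.flatnonzero(m[y]);print(y,x.min(),x.max())
print(onz("wrist",[(340,st[1])],.09))
E
```

```text
t 2.5667 grasp [0.5053 0.1363 0.1618] toolx [-0.4773  0.8787] z [-0.0026  0.0001 -1.    ] F [ 0.9007 -0.3701  0.0008] w 0.08819490365966276 grip 0.0 j7 0.19469765523829635
shift tool mm [-9.3111 -3.4854 74.2865]
yaw tool deg 0.21462265643022116
[ 271  226   93  107 9425] [316.5907 278.331 ]
226 274 292
238 271 363
250 272 362
262 272 362
274 272 361
286 272 361
298 273 360
310 273 360
322 273 359
[[0.5068 0.1604 0.09  ]]
```

```bash
python3 - <<'E'
from to import *
p=onz("wrist",[(317,228),(271.5,270),(362.5,270),(316,325)],.09);print(p,np.linalg.norm(p[1]-p[2]))
d=np.array((-.474,.8805,0)); t=p[0]-d*.030;t[2]=.0875;rep(t,d)
E
```

```text
[[0.4954 0.1528 0.09  ]
 [0.4834 0.1162 0.09  ]
 [0.5326 0.1429 0.09  ]
 [0.5253 0.0961 0.09  ]] 0.05592414674824916
t 2.6167 grasp [0.5064 0.1363 0.163 ] toolx [-0.477   0.8789] z [ 0.0004  0.0008 -1.    ] F [ 0.169   0.4041 -0.2326] w 0.08796428780210558 grip 0.0 j7 0.19481429840154546
shift tool mm [-10.2865  -1.916   75.4837]
yaw tool deg 0.1936356633363929
```

Request:
{"op": "carry_out", "data": {
  "series": [1, -0.01, -0.002, 0.02, 0, 1, 0, 0, 0.025, 0, 1, 0, 0, 0.02, 0, 1, 0, 0, 0.01, 0, -1, 0, 0, 0, 0, -1, 0, 0, 0, 0, -1, 0, 0, 0, 0, -1, 0, 0, 0, 0, -1, 0, 0, 0, 0, -1, 0, 0, 0, 0]
}}

```text
time: 3.45
eef_pos: [0.5099, 0.1257, 0.0697]
eef_rot: [0.512, 0.859, 0.001, 0.001]
wrist_force: [-0.8, 0.5, 3.6]
width: 0.055
grip_force: 30.0
```

Request:
{"op": "carry_out", "data": {
  "series": [-1, 0, 0, -0.02, 0, -1, 0, 0, -0.03, 0, -1, 0, 0, -0.04, 0, -1, 0, 0, -0.04, 0, -1, 0, 0, -0.04, 0, -1, 0, 0, -0.04, 0, -1, 0, 0, -0.04, 0, -1, 0, 0, -0.03, 0, -1, 0, 0, 0, 0, -1, 0, 0, 0, 0]
}}

```text
time: 4.28
eef_pos: [0.5097, 0.1256, 0.3503]
eef_rot: [0.512, 0.859, 0.002, 0.001]
wrist_force: [0.7, -0.7, -1.8]
width: 0.0552
grip_force: 30.0
```

```bash
python3 - <<'E'
from to import *
rep()
cv2.imwrite("pics/s2.png",grab_frame("scene")[:,:,::-1])
E
```

```text
t 4.2833 grasp [0.5096 0.1255 0.369 ] toolx [-0.4757  0.8796] z [ 0.0036  0.0014 -1.    ] F [ 0.6782 -0.6981 -1.8232] w 0.05515832699540895 grip 29.99992825090885 j7 0.20097471333178765
```

View pics/s2.png

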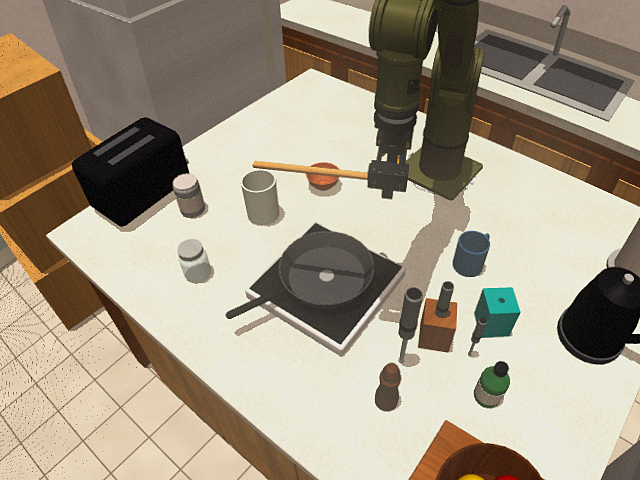

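The scene view shows the spatula lifted and still held level, with its butt at (255,163) and the gripper at (388,178). It did not swing, so I'll have to lever it upright against the fixed hob. The last joint's range means I must first turn it round on the skillet and grip it again.

Request:
{"op": "carry_out", "data": {
  "series": [-1, 0, 0, 0, -0.078, -1, 0, 0, 0, -0.078, -1, 0, 0, 0, -0.078, -1, 0, 0, 0, -0.078, -1, 0, 0, 0, -0.078, -1, 0, 0, 0, -0.078, -1, 0, 0, 0, -0.078, -1, 0, 0, 0, -0.078, -1, 0, 0, 0, -0.078, -1, 0, 0, 0, -0.078, -1, 0, 0, 0, -0.078, -1, 0, 0, 0, -0.078, -1, 0, 0, 0, -0.078, -1, 0, 0, 0, 0]
}}

```text
time: 5.5
eef_pos: [0.5079, 0.1248, 0.3465]
eef_rot: [-0.258, 0.966, 0.0, -0.002]
wrist_force: [0.0, -0.3, -0.3]
width: 0.0545
grip_force: 30.0
```

```bash
python3 - <<'E'
from to import *
print("expected butt if level",proj("scene",[(.6405,-.1165,.369),(.6405,-.1165,.349)]))
s,r,g=rep((.4706,-.0485,.0885),(-.866,-.5))
print(s["q"])
for n,z in(("top",.09),):
    print("mug",onz(n,[(217,325)],.092),"bowl",onz(n,[(415,330)],.05),"turq",onz(n,[(161,272)],.1),"tin",onz(n,[(511,204)],.1),"jar",onz(n,[(432,145)],.1))
    print("hob corners",onz(n,[(170+362/4,150+62/4),(170+785/4,150+42/4),(264,272),(374,267)],.04))
E
```

```text
expected butt if level [[253.4136 164.1759]
 [254.6057 171.7907]]
t 5.5 grasp [0.508  0.1248 0.3652] toolx [-0.8672 -0.498 ] z [-0.0049 -0.0009 -1.    ] F [ 0.026  -0.2873 -0.2881] w 0.05453192899156427 grip 29.998166263103485 j7 1.5758475776147944
shift tool mm [ 117.4917 -132.154   276.9986]
yaw tool deg -0.13309806313436928
[-0.0941  0.4434 -0.3619  1.7065  0.1768  1.0289  1.5758]
mug [[0.296  0.2526 0.092 ]] bowl [[ 0.2845 -0.2402  0.05  ]] turq [[0.4239 0.3909 0.1   ]] tin [[ 0.6018 -0.4722  0.1   ]] jar [[ 0.7478 -0.2747  0.1   ]]
hob corners [[ 0.7022  0.1581  0.04  ]
 [ 0.7189 -0.1155  0.04  ]
 [ 0.4275  0.1444  0.04  ]
 [ 0.4431 -0.1366  0.04  ]]
```

Request:
{"op": "carry_out", "data": {
  "series": [-1, 0.023, -0.026, 0, 0, -1, 0.024, -0.027, 0, 0, -1, 0.024, -0.027, 0, 0, -1, 0.023, -0.026, 0, 0, -1, 0.023, -0.026, 0.02, 0, -1, 0, 0, 0.035, 0, -1, 0, 0, 0.035, 0, -1, 0, 0, 0.035, 0, -1, 0, 0, 0.035, 0, -1, 0, 0, 0.035, 0, -1, 0, 0, 0.035, 0, -1, 0, 0, 0.025, 0, -1, 0, 0, 0.012, 0, -1, 0, 0, 0, 0, -1, 0, 0, 0, 0]
}}

```text
time: 6.75
eef_pos: [0.4717, -0.0471, 0.0807]
eef_rot: [-0.255, 0.967, 0.0, -0.002]
wrist_force: [-0.2, -0.4, -0.2]
width: 0.055
grip_force: 30.1
```

```bash
python3 - <<'E'
from to import *
rep((.4706,-.0485,.0885),(-.866,-.5))
E
```

```text
t 6.75 grasp [ 0.4718 -0.0471  0.0994] toolx [-0.8698 -0.4935] z [-0.0034 -0.0002 -1.    ] F [-0.2307 -0.3525 -0.1696] w 0.055048912597189935 grip 30.07843233528547 j7 1.7047660658407175
shift tool mm [ 1.6461 -0.6392 10.9229]
yaw tool deg -0.4328207676327035
```

Request:
{"op": "carry_out", "data": {
  "series": [-1, 0, 0, 0.006, 0, -1, 0, 0, 0.005, 0, -1, 0, 0, 0, 0, 1, 0, 0, 0, 0, 1, 0, 0, 0, 0, 1, 0, 0, 0, 0, 1, 0, 0, -0.02, 0, 1, 0, 0, -0.03, 0, 1, 0, 0, -0.03, 0, 1, 0, 0, 0, 0.0769, 1, 0, 0, 0, 0.0769, 1, 0, 0, 0, 0.0769, 1, 0, 0, 0, 0.0769, 1, 0, 0, 0, 0.0769, 1, 0, 0, 0, 0.0769]
}}

```text
time: 8.0
eef_pos: [0.4738, -0.047, 0.1512]
eef_rot: [0.106, 0.994, 0.0, 0.001]
wrist_force: [-0.1, -0.1, 0.6]
width: 0.0883
grip_force: 0.0
```

Request:
{"op": "carry_out", "data": {
  "series": [1, 0, 0, 0, 0.0769, 1, 0, 0, 0, 0.0769, 1, 0, 0, 0, 0.0769, 1, 0, 0, 0, 0.0769, 1, 0, 0, 0, 0.0769, 1, 0, 0, 0, 0.0769, 1, 0, 0, 0, 0.0769, 1, 0, 0, 0, 0.0769, 1, 0, 0, 0, 0.0769, 1, 0, 0, 0, 0.0769, 1, 0, 0, 0, 0.0769, 1, 0, 0, 0, 0.0769, 1, 0, 0, 0, 0.0769, 1, 0, 0, 0, 0.0769, 1, 0, 0, 0, 0.0769, 1, 0, 0, 0, 0.0769, 1, 0, 0, 0, 0.0769, 1, 0, 0, 0, 0.0769, 1, 0, 0, 0, 0.0769, 1, 0, 0, 0, 0.0769]
}}

```text
time: 9.67
eef_pos: [0.4737, -0.0469, 0.1511]
eef_rot: [0.967, 0.254, 0.001, -0.0]
wrist_force: [0.9, 0.9, -1.0]
width: 0.088
grip_force: 0.0
```

```bash
python3 - <<'E'
from to import *
im=grab_frame("wrist"); s,r,g=rep((.4706,-.0485,.0885),(.866,.5))
cv2.imwrite("pics/w3.png",im[:,:,::-1])
t=grab_frame("top")
hsv=cv2.cvtColor(im,cv2.COLOR_RGB2HSV); m=cv2.inRange(hsv,(8,70,90),(28,255,255)); n,l,st,c=cv2.connectedComponentsWithStats(m); print(st[st[:,4]>300]) 
m,stt,c=blob(t,(8,70,90),(28,255,255),(280,150,420,300)); pts=np.argwhere(m)[:,::-1]
P=onz("top",pts,.091); u=P[:,:2]-P[:,:2].mean(0); w,v=np.linalg.eigh(u.T@u);print(v[:,1],P[(u@v[:,1]).argmin()],P[(u@v[:,1]).argmax()],np.ptp(u@v[:,1]),np.ptp(u@v[:,0]))
E
```

```text
t 9.7167 grasp [ 0.4737 -0.0468  0.1696] toolx [0.8734 0.4869] z [ 0.0015  0.0002 -1.    ] F [ 0.2616  0.3935 -0.7398] w 0.08803072169070338 grip 0.0 j7 -0.19205686845336262
shift tool mm [-3.6328 -0.0609 81.0769]
yaw tool deg -0.8616128405509201
[[     0      0    640    480 291612]
 [   274      0     92    304  14795]
 [    73    319     18     63    373]
 [   548    319     19     63    399]]
[-0.8752 -0.4837] [0.7168 0.085  0.091 ] [ 0.5297 -0.0117  0.091 ] 0.2105608683204478 0.01745768372780115
```

View pics/w3.png

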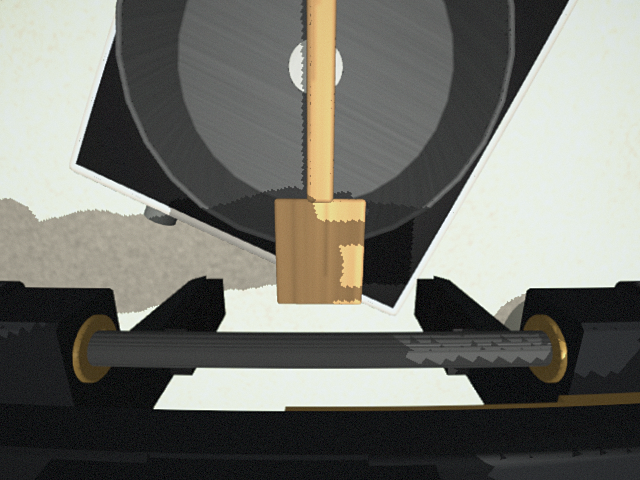

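The wrist view shows the spatula lying straight on the skillet, blade from its shoulder at y=199 to its tip at y=303, centred at x=320, and now facing the other way in the gripper. I'll grip near the blade's end.

```bash
python3 - <<'E'
from to import *
p=onz("wrist",[(320,303),(320,199)],.09);print(p,np.linalg.norm(p[0]-p[1]))
d=(p[1]-p[0])/np.linalg.norm(p[1]-p[0]); t=p[0]+d*.029;t[2]=.0885;rep(t,d); print(get_state()["q"])
E
```

```text
[[ 0.446  -0.0635  0.09  ]
 [ 0.5051 -0.0297  0.09  ]] 0.06808217263376286
t 9.7667 grasp [ 0.4736 -0.0469  0.1695] toolx [0.8682 0.4961] z [ 0.0011 -0.0004 -1.    ] F [-0.3067  0.1566  0.4802] w 0.08819233884913223 grip 0.0 j7 -0.18459093618936406
shift tool mm [-3.1995  0.705  81.0448]
yaw tool deg -0.04417766190963659
[-0.3485  0.7379  0.5907  2.115  -0.8298  0.5323 -0.1846]
```

Request:
{"op": "carry_out", "data": {
  "series": [1, -0.003, 0.001, 0.025, 0, 1, 0, 0, 0.03, 0, 1, 0, 0, 0.018, 0, 1, 0, 0, 0.008, 0, -1, 0, 0, 0, 0, -1, 0, 0, 0, 0, -1, 0, 0, 0, 0, -1, 0, 0, 0, 0, -1, 0, 0, 0, 0, -1, 0, 0, -0.02, 0, -1, 0, 0, -0.035, 0, -1, 0, 0, -0.035, 0, -1, 0, 0, -0.035, 0, -1, 0, 0, -0.035, 0, -1, 0, 0, -0.035, 0, -1, 0, 0, -0.02, 0, -1, 0, 0, 0, 0]
}}

```text
time: 11.18
eef_pos: [0.4729, -0.0503, 0.2888]
eef_rot: [0.966, 0.257, 0.004, 0.001]
wrist_force: [0.8, -0.3, -0.4]
width: 0.0552
grip_force: 30.0
```

```bash
python3 - <<'E'
from to import *
s,r,g=rep((.354,-.39,.25),(.35,.94));print(s["q"])
E
```

```text
t 11.1833 grasp [ 0.4728 -0.0503  0.3075] toolx [0.8681 0.4964] z [ 0.0084 -0.0004 -1.    ] F [ 0.8115 -0.3469 -0.4226] w 0.05523858504796852 grip 29.999908804893494 j7 -0.428938639996159
shift tool mm [-272.1419  235.7057   56.6155]
yaw tool deg -39.81341200945075
[-0.51    0.5435  0.8397  1.9711 -0.5383  0.8541 -0.4289]
```

Request:
{"op": "carry_out", "data": {
  "series": [-1, 0, 0, 0, -0.0737, -1, 0, 0, 0, -0.0737, -1, 0, 0, 0, -0.0737, -1, 0, 0, 0, -0.0737, -1, 0, 0, 0, -0.0737, -1, 0, 0, 0, -0.0737, -1, -0.03, 0.001, 0, 0, -1, -0.036, 0.001, 0, 0, -1, -0.036, 0.001, 0, 0, -1, -0.036, 0.001, 0, 0, -1, -0.036, 0.001, 0, 0, -1, -0.036, 0.001, 0, 0, -1, -0.036, 0.001, 0, 0, -1, -0.036, 0.001, 0, 0, -1, -0.036, 0, 0, 0, -1, -0.036, 0, 0, 0, -1, -0.035, 0, 0, 0, -1, 0, 0, 0, 0]
}}

```text
time: 12.68
eef_pos: [0.3372, -0.4238, 0.2846]
eef_rot: [0.824, 0.566, -0.003, 0.002]
wrist_force: [-0.4, -0.7, -0.1]
width: 0.055
grip_force: 30.0
```

```bash
python3 - <<'E'
from to import *
t=grab_frame("top");sc=grab_frame("scene")
s,r,g=rep((.345,-.4176,.03),(.35,.937));print(s["q"])
cv2.imwrite("pics/t4.png",t[:,:,::-1])
b=g+.281*r[:,0];print("butt exp",b,proj("top",[b]),proj("scene",[b]))
for n,im,box in(("top",t,(330,130,460,330)),("scene",sc,(180,120,400,330))):
    m,st,c=blob(im,(8,70,90),(28,255,255),box);pts=np.argwhere(m)[:,::-1];print(n,st,pts[pts[:,0].argmin()],pts[pts[:,0].argmax()],pts[pts[:,1].argmin()],pts[pts[:,1].argmax()])
E
```

```text
t 12.7833 grasp [ 0.3409 -0.4174  0.3024] toolx [0.3527 0.9357] z [-0.0011  0.0011 -1.    ] F [ 1.101   0.5215 -1.2698] w 0.055065116287163964 grip 30.00001072883606 j7 0.8222553323937843
shift tool mm [  1.0788   4.332  272.4381]
yaw tool deg -0.16851296428317264
[ 0.475   0.57    0.5409  1.7904 -0.3671  0.8844  0.8223]
butt exp [ 0.44   -0.1544  0.3026] [[395.4524 265.4681]] [[305.7376 137.8734]]
top [400 263  60  30 446] [400 265] [459 286] [401 263] [457 292]
scene [305 162  36  29 706] [305 172] [340 170] [319 162] [320 190]
```

Request:
{"op": "carry_out", "data": {
  "series": [-1, 0, 0.004, 0.02, 0, -1, 0, 0, 0.035, 0, -1, 0, 0, 0.035, 0, -1, 0, 0, 0.035, 0, -1, 0, 0, 0.035, 0, -1, 0, 0, 0.035, 0, -1, 0, 0, 0.03, 0, -1, 0, 0, 0.02, 0, -1, 0, 0, 0.015, 0, -1, 0, 0, 0.01, 0, -1, 0, 0, 0, 0, -1, 0, 0, 0, 0]
}}

```text
time: 13.78
eef_pos: [0.3465, -0.4171, 0.0147]
eef_rot: [0.821, 0.571, 0.0, -0.0]
wrist_force: [0.5, 0.0, -1.7]
width: 0.0552
grip_force: 30.0
```

```bash
python3 - <<'E'
from to import *
t=grab_frame("top");sc=grab_frame("scene")
s,r,g=rep((.345,-.4176,.03),(.35,.937))
b=g+.278*r[:,0];print("butt exp",b,proj("top",[b]),proj("scene",[b]))
out=np.zeros((480,800,3),np.uint8);out[:,:400]=cv2.resize(t[200:320,360:460],(400,480),interpolation=2);out[:,400:]=cv2.resize(sc[120:270,200:325],(400,480),interpolation=2)
cv2.imwrite("pics/c4.png",out[:,:,::-1])
E
```

```text
t 13.8833 grasp [ 0.3466 -0.4182  0.0343] toolx [0.3491 0.9371] z [ 0.0009 -0.001  -1.    ] F [ 0.1639 -0.1763 -0.748 ] w 0.05515682305212785 grip 29.999835938215256 j7 1.035672477721541
shift tool mm [ 0.0242 -1.76    4.3458]
yaw tool deg 0.04974601825659778
butt exp [ 0.4437 -0.1577  0.0342] [[381.9718 266.9036]] [[308.6679 218.1878]]
```

View pics/c4.png

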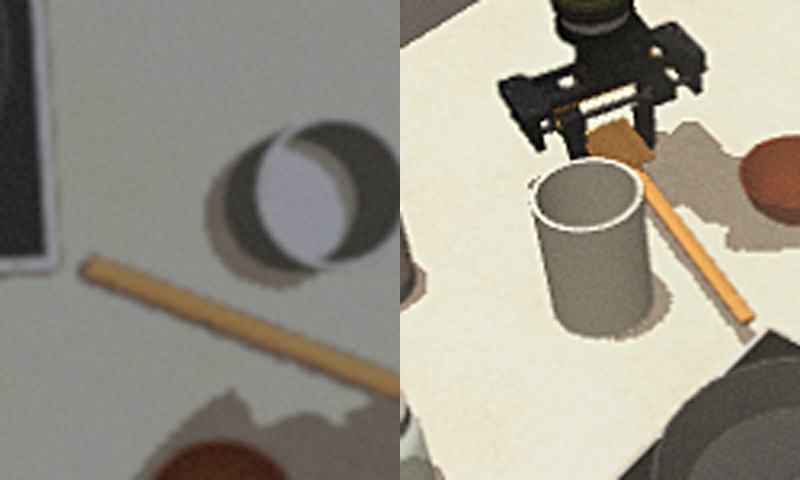

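The crop shows the butt at top pixel (381,266), right beside the hob's near corner at (375.5,266). I'll shift it about 15 mm along the face before pressing.

Request:
{"op": "carry_out", "data": {
  "series": [-1, 0, 0.0075, 0, 0, -1, 0, 0.0075, 0.004, 0, -1, 0.01, 0, 0, 0, -1, 0.007, 0, 0, 0, -1, 0.004, 0, 0, 0, -1, 0.002, 0, 0, 0, -1, 0.002, 0, 0, 0, -1, 0, 0, 0, 0]
}}

```text
time: 14.55
eef_pos: [0.3678, -0.4025, 0.0112]
eef_rot: [0.822, 0.57, -0.002, 0.002]
wrist_force: [-2.0, -5.6, -0.7]
width: 0.0555
grip_force: 30.0
```

```bash
python3 - <<'E'
from to import *
t=grab_frame("top");sc=grab_frame("scene")
s,r,g=rep((.345,-.4176,.03),(.35,.937));print("F along",s["wrist_force"]@r)
m,st,c=blob(t,(8,70,90),(28,255,255),(360,240,460,320));pts=np.argwhere(m)[:,::-1];q=pts[pts[:,0].argmin()];b=onz("top",[q],.035);print(q,b,"dist",(b-g)@r[:,0])
E
```

```text
t 14.65 grasp [ 0.3676 -0.4024  0.0298] toolx [0.3513 0.9362] z [-0.0008 -0.0045 -1.    ] F [-2.101  -4.7589 -1.1651] w 0.05535246650101399 grip 29.999816492199898 j7 1.0010502515229278
shift tool mm [-22.1535 -15.8626  -0.0662]
yaw tool deg -0.08511715643998323
F along [-5.1884 -0.2963  1.1882]
[375 259] [[ 0.4638 -0.1396  0.035 ]] dist [0.2798]
```

Request:
{"op": "carry_out", "data": {
  "series": [-1, 0.002, 0, 0, 0, -1, 0.0005, 0, -0.008, 0, -1, 0.0005, 0, -0.008, 0, -1, 0.0005, 0, -0.008, 0, -1, 0.001, 0, -0.008, 0, -1, 0.001, 0, -0.008, 0, -1, 0.001, 0, -0.008, 0, -1, 0, 0, 0, 0]
}}

```text
time: 15.32
eef_pos: [0.3705, -0.3977, 0.0606]
eef_rot: [0.822, 0.569, -0.002, 0.003]
wrist_force: [-2.2, -6.2, -0.8]
width: 0.0552
grip_force: 30.0
```

```bash
cat > ang.py <<'E'
from to import *
def go(box=(170,100,400,330)):
    sc=grab_frame("scene"); s,r,g=rep(); print("F tool",s["wrist_force"]@r)
    m,st,c=blob(sc,(8,70,90),(28,255,255),box)
    for th in range(0,95,5):
        b=g+.280*(np.cos(np.radians(th))*r[:,0]+np.array([0,0,-np.sin(np.radians(th))])); p=proj("scene",[b])[0].round().astype(int)
        print(th,p,bool(m[max(p[1]-3,0):p[1]+4,p[0]-3:p[0]+4].any()),end="; ")
    pts=np.argwhere(m)[:,::-1];print("\nlowest",pts[pts[:,1].argmax()],st)
    return sc,m
E
python3 -c "
from ang import *
sc,m=go()"
```

```text
t 15.3667 grasp [ 0.3703 -0.3975  0.0788] toolx [0.3519 0.936 ] z [ 0.0008 -0.0073 -1.    ] F [-2.0238 -6.3039 -0.3586] w 0.05519810208558327 grip 29.999914169311523 j7 0.9681526136168354
F tool [-6.6104  0.3228  0.4029]
0 [308 216] False; 5 [308 222] False; 10 [308 227] False; 15 [308 232] False; 20 [307 236] False; 25 [306 240] False; 30 [304 242] False; 35 [302 244] False; 40 [300 245] False; 45 [298 246] False; 50 [296 246] False; 55 [293 245] False; 60 [291 243] False; 65 [288 241] False; 70 [285 239] False; 75 [282 236] False; 80 [279 232] False; 85 [276 229] False; 90 [273 224] False; 
lowest [320 190] [305 162  35  29 719]
```

Request:
{"op": "carry_out", "data": {
  "series": [-1, 0.0025, 0, -0.0118, 0, -1, 0.003, 0, -0.0118, 0, -1, 0.0035, 0, -0.0116, 0, -1, 0.0035, 0, -0.0116, 0, -1, 0.0045, 0, -0.0112, 0, -1, 0.005, 0, -0.0112, 0, -1, 0.0055, 0, -0.011, 0, -1, 0.006, 0, -0.011, 0, -1, 0, 0, 0, 0]
}}

```text
time: 16.12
eef_pos: [0.3836, -0.3634, 0.1519]
eef_rot: [0.822, 0.57, 0.0, 0.002]
wrist_force: [-0.7, -4.0, 0.3]
width: 0.0552
grip_force: 30.0
```

```bash
sed -i 's/(8,70,90)/(13,90,110)/' ang.py; python3 -c "
from ang import *
sc,m=go()
t=grab_frame('top')
out=np.zeros((480,800,3),np.uint8);out[:,:400]=cv2.resize(t[200:320,360:460],(400,480),interpolation=2);out[:,400:]=cv2.resize(sc[120:270,200:325],(400,480),interpolation=2)
cv2.imwrite('pics/c5.png',out[:,:,::-1])
"
```

```text
t 16.1667 grasp [ 0.3834 -0.3635  0.1697] toolx [0.3502 0.9367] z [ 0.0022 -0.0031 -1.    ] F [-0.5615 -3.6909  0.5622] w 0.055355902566870265 grip 30.000323094427586 j7 0.8611845627717504
F tool [-3.6551  0.7683 -0.5519]
0 [314 198] False; 5 [314 205] False; 10 [313 211] False; 15 [313 217] False; 20 [312 221] False; 25 [310 225] True; 30 [309 228] True; 35 [307 230] True; 40 [305 232] False; 45 [302 232] False; 50 [300 232] False; 55 [297 232] False; 60 [294 231] False; 65 [291 229] False; 70 [288 226] False; 75 [284 223] False; 80 [281 220] False; 85 [278 216] False; 90 [275 212] False; 
lowest [304 228] [257 129  52 100 871]
```

View pics/c5.png

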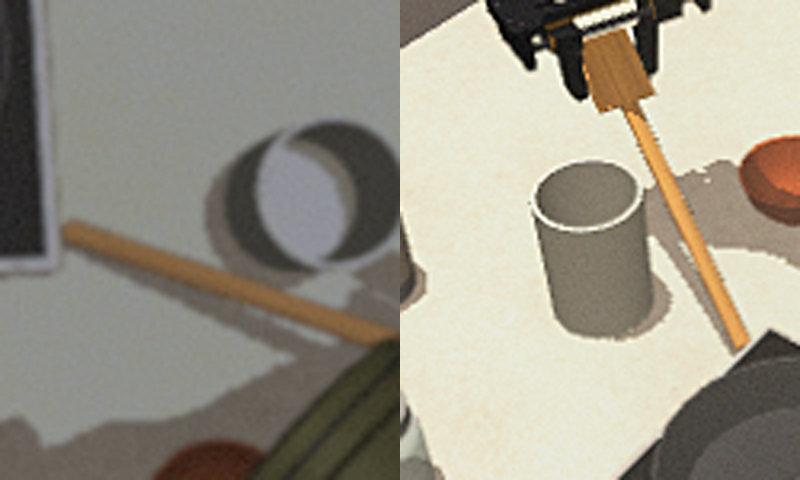

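The crop shows the spatula pivoting as intended, tilted about 30°, with its butt still held against the hob's side at scene (308,228). I'll carry on round the arc.

Request:
{"op": "carry_out", "data": {
  "series": [-1, 0.0065, 0, -0.0103, 0, -1, 0.0067, 0, -0.0103, 0, -1, 0.0075, 0, -0.0097, 0, -1, 0.0076, 0, -0.0097, 0, -1, 0.0083, 0, -0.009, 0, -1, 0.0083, 0, -0.009, 0, -1, 0.009, 0, -0.0083, 0, -1, 0.0091, 0, -0.0082, 0, -1, 0.0097, 0, -0.0075, 0, -1, 0.0098, 0, -0.0074, 0, -1, 0.0103, 0, -0.0066, 0, -1, 0.0104, 0, -0.0065, 0]
}}

```text
time: 17.22
eef_pos: [0.4187, -0.2629, 0.2523]
eef_rot: [0.821, 0.571, 0.0, -0.002]
wrist_force: [0.4, 0.0, -0.9]
width: 0.0552
grip_force: 30.0
```

Request:
{"op": "carry_out", "data": {
  "series": [-1, 0.0108, 0, -0.0057, 0, -1, 0.0109, 0, -0.0056, 0, -1, 0.0113, 0, -0.0047, 0, -1, 0.0113, 0, -0.0046, 0, -1, 0.0116, 0, -0.0037, 0, -1, 0.0117, 0, -0.0036, 0, -1, 0.0119, 0, -0.0027, 0, -1, 0.012, 0, -0.0026, 0, -1, 0.0121, 0, -0.0016, 0, -1, 0.0121, 0, -0.0016, 0, -1, 0, 0, 0, 0]
}}

```text
time: 18.13
eef_pos: [0.4594, -0.1524, 0.2881]
eef_rot: [0.82, 0.573, 0.0, -0.003]
wrist_force: [-0.1, -0.1, -0.2]
width: 0.0306
grip_force: 0.0
```

```bash
python3 -c "
from ang import *
sc,m=go((200,60,400,300))
cv2.imwrite('pics/s6.png',sc[:,:,::-1]);cv2.imwrite('pics/t6.png',grab_frame('top')[:,:,::-1])
"
```

```text
t 18.1833 grasp [ 0.459  -0.1543  0.3069] toolx [0.3452 0.9385] z [-0.0027  0.0033 -1.    ] F [0.0606 0.1032 0.391 ] w 0.024401321450468926 grip 0.0 j7 0.33914702212106634
F tool [ 0.1186  0.0198 -0.3908]
0 [367 211] False; 5 [366 219] False; 10 [365 226] False; 15 [363 233] False; 20 [361 238] False; 25 [358 242] False; 30 [355 246] False; 35 [352 248] False; 40 [348 249] False; 45 [344 250] False; 50 [340 250] False; 55 [336 249] False; 60 [332 247] False; 65 [328 245] False; 70 [323 241] False; 75 [319 238] False; 80 [315 234] False; 85 [310 229] False; 90 [306 224] False; 
lowest [398 102] [348  68  52  35 636]
```

```bash
python3 -c "
from to import *
for n in('scene','top'):
    im=cv2.imread(f'pics/{n[0]}6.png')[:,:,::-1].copy()
    m=cv2.inRange(cv2.cvtColor(im,cv2.COLOR_RGB2HSV),(13,90,70),(28,255,255))
    N,l,st,c=cv2.connectedComponentsWithStats(m)
    for k in range(1,N):
        if st[k,4]>60 and (l==k).any():
            r=cv2.minAreaRect(np.argwhere(l==k)[:,::-1].astype(np.float32)); print(n,st[k],np.round(cv2.boxPoints(r)).tolist())
out=np.zeros((600,800,3),np.uint8)
s=cv2.imread('pics/s6.png');t=cv2.imread('pics/t6.png')
out[:,:400]=cv2.resize(s[60:360,200:400],(400,600));out[:,400:]=cv2.resize(t[150:390,340:500],(400,600))
cv2.imwrite('pics/c6.png',out)
"
```

```text
scene [    0    33   105   298 17940] [[-2.0, 33.0], [101.0, 32.0], [104.0, 330.0], [1.0, 331.0]]
scene [468  50  17  29 180] [[462.0, 75.0], [475.0, 47.0], [484.0, 51.0], [472.0, 79.0]]
scene [ 348   52   80   62 1799] [[341.0, 79.0], [354.0, 47.0], [439.0, 81.0], [426.0, 113.0]]
scene [312  55  35  27 352] [[309.0, 76.0], [312.0, 55.0], [349.0, 60.0], [346.0, 81.0]]
scene [ 469  105  137   78 2985] [[464.0, 129.0], [480.0, 92.0], [610.0, 149.0], [594.0, 186.0]]
scene [299 135   9 101 435] [[296.0, 235.0], [300.0, 135.0], [308.0, 135.0], [303.0, 235.0]]
scene [396 148  33  37 479] [[395.0, 169.0], [421.0, 147.0], [440.0, 169.0], [415.0, 191.0]]
scene [452 161  31  36 193] [[447.0, 192.0], [476.0, 160.0], [483.0, 165.0], [454.0, 197.0]]
scene [595 168  21  18 120] [[595.0, 185.0], [595.0, 168.0], [615.0, 168.0], [615.0, 185.0]]
scene [612 179  28  27 460] [[611.0, 194.0], [618.0, 178.0], [646.0, 190.0], [639.0, 206.0]]
scene [ 119  309  195  171 5348] [[100.0, 331.0], [119.0, 309.0], [313.0, 479.0], [294.0, 501.0]]
scene [418 316  39  35 509] [[417.0, 347.0], [423.0, 311.0], [457.0, 
[... 234 characters left out ...]
19] [[458.0, 479.0], [458.0, 474.0], [484.0, 474.0], [484.0, 479.0]]
top [117  80  41  41 502] [[117.0, 83.0], [153.0, 74.0], [163.0, 113.0], [127.0, 122.0]]
top [ 96 105  27  27 542] [[96.0, 105.0], [122.0, 105.0], [122.0, 131.0], [96.0, 131.0]]
top [ 620  105   20  144 1008] [[620.0, 105.0], [639.0, 105.0], [639.0, 248.0], [620.0, 248.0]]
top [131 117  28  51 472] [[130.0, 118.0], [157.0, 117.0], [158.0, 167.0], [132.0, 168.0]]
top [ 49 132  46  39 413] [[33.0, 155.0], [53.0, 131.0], [95.0, 165.0], [75.0, 189.0]]
top [ 96 151  46  19 231] [[95.0, 153.0], [141.0, 150.0], [142.0, 168.0], [96.0, 170.0]]
top [199 209  19  33 157] [[189.0, 216.0], [206.0, 208.0], [218.0, 233.0], [201.0, 241.0]]
```

View pics/c6.png

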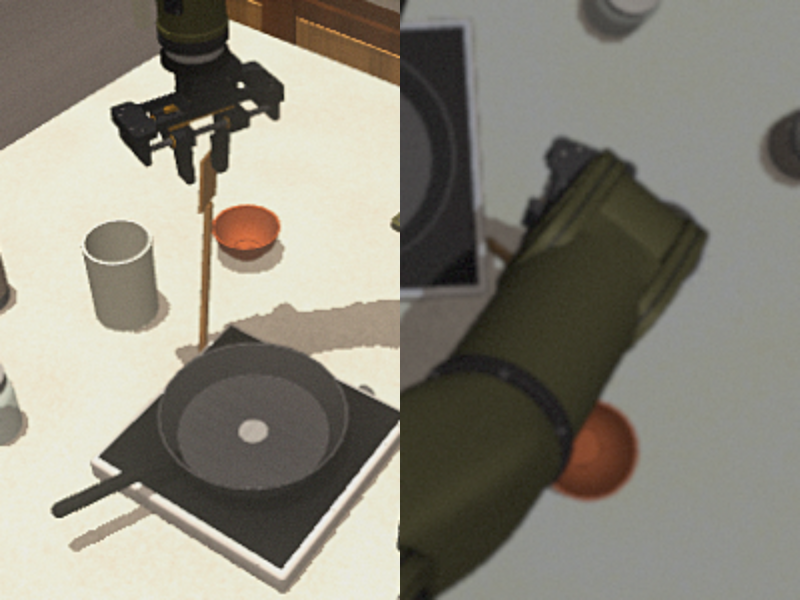

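The crop shows the spatula has slipped out of the grip. It is standing almost upright beside the hob, blade just under the fingers at scene (304,137) and foot at (301,235). Time stands still between calls, so I'll work out where its top is before acting.

```bash
python3 -c "
from to import *
im=cv2.imread('pics/s6.png')[:,:,::-1].copy()
hsv=cv2.cvtColor(im,cv2.COLOR_RGB2HSV);m=cv2.inRange(hsv,(10,80,50),(28,255,255));m[:, :290]=0;m[:,320:]=0;m[:128]=0;m[245:]=0
for y in range(128,245,5):
    x=np.flatnonzero(m[y]); print(y,(x.min(),x.max()) if len(x) else None,end=' ')
print()
s=get_state();r=R.from_quat(s['eef_rot']).as_matrix();g=s['eef_pos']-pinch_z*r[:,2];print(s['time'],g,s['width'])
print('grasp px',proj('scene',[g]),'tcp',proj('scene',[s['eef_pos']]))
for z in(0,.01,.03): print('foot',z,onz('scene',[(301,235)],z))
for z in(.25,.28,.31): print('top',z,onz('scene',[(304,136)],z), 'tool', r.T@(onz('scene',[(304,136)],z)[0]-g))
# axis points: handle px at y=200
t=cv2.imread('pics/t6.png')[:,:,::-1];mt=cv2.inRange(cv2.cvtColor(t,cv2.COLOR_RGB2HSV),(8,60,30),(28,255,255));mt[:240]=0;mt[262:]=0;mt[:,:365]=0;mt[:,400:]=0
p=np.argwhere(mt)[:,::-1];print('top px',p.min(0),p.max(0),len(p), onz('top',[p.mean(0)],.02))
"
```

```text
128 None 133 None 138 (np.int64(302), np.int64(304)) 143 (np.int64(300), np.int64(305)) 148 (np.int64(300), np.int64(307)) 153 (np.int64(300), np.int64(307)) 158 (np.int64(300), np.int64(305)) 163 (np.int64(299), np.int64(316)) 168 (np.int64(302), np.int64(308)) 173 (np.int64(302), np.int64(319)) 178 (np.int64(302), np.int64(311)) 183 (np.int64(302), np.int64(317)) 188 (np.int64(301), np.int64(319)) 193 (np.int64(301), np.int64(304)) 198 (np.int64(301), np.int64(304)) 203 (np.int64(301), np.int64(304)) 208 (np.int64(301), np.int64(303)) 213 (np.int64(300), np.int64(303)) 218 (np.int64(300), np.int64(303)) 223 (np.int64(300), np.int64(303)) 228 (np.int64(300), np.int64(302)) 233 (np.int64(299), np.int64(301)) 238 None 243 None 
18.2333 [ 0.4587 -0.1558  0.3071] 0.018845305305908784
grasp px [[299.97  139.839]] tcp [[300.434  146.2751]]
foot 0 [[ 0.4817 -0.155   0.    ]]
foot 0.01 [[ 0.4884 -0.1483  0.01  ]]
foot 0.03 [[ 0.5018 -0.135   0.03  ]]
top 0.25 [[ 0.383  -0.2134  0.25  ]] tool [-0.0803 -0.0508  0.0571]
top 0.28 [[ 0.4137 -0.1845  0.28  ]] tool [-0.0426 -0.0322  0.0271]
top 0.31 [[ 0.4444 -0.1556  0.31  ]] tool [-0.0048 -0.0135 -0.0029]
top px [375 240] [399 261] 243 [[ 0.483  -0.1798  0.02  ]]
```

```bash
python3 -c "
from to import *
im=grab_frame('wrist');s,r,g=rep()
cv2.imwrite('pics/w7.png',im[:,:,::-1])
hsv=cv2.cvtColor(im,cv2.COLOR_RGB2HSV);m=cv2.inRange(hsv,(10,80,50),(28,255,255))
N,l,st,c=cv2.connectedComponentsWithStats(m);print(st[st[:,4]>80])
print('grasp',proj('wrist',[g]),'tcp',proj('wrist',[s['eef_pos']]),'pad ends',proj('wrist',[g+.02*r[:,1],g-.02*r[:,1]]))
q=cv2.resize(m[100:460,160:480],(80,45),interpolation=cv2.INTER_AREA)
v=cv2.resize(hsv[100:460,160:480,2],(80,45),interpolation=cv2.INTER_AREA)
for a,b in zip(q,v): print(''.join('#' if i>90 else ('.' if j<60 else ' ') for i,j in zip(a,b)))
"
```

```text
t 18.2833 grasp [ 0.4586 -0.1567  0.3072] toolx [0.3488 0.9372] z [-0.0018  0.0013 -1.    ] F [-0.2589 -0.4606  0.9581] w 0.013264585801416422 grip 0.0 j7 0.3393971013334424
[[     0      0    640    480 299543]
 [   295    178     55    155   3244]
 [   236    316     19     70    722]
 [   385    316     19     70    723]
 [   111    397    413     14   2750]]
grasp [[319.3771 316.1297]] tcp [[319.3826 296.7181]] pad ends [[368.7146 316.0726]
 [270.0386 316.0395]]
                            ........                                    ........
                            ...........                              ........   
                             ..............                      .......        
                              ..................            ........            
                               ............ .     . ...........                 
                                ............         .....                      
                                 .......... .        .                          
                                  ..........    ..            
[... 2315 characters left out ...]
                         ...........................
..........................                            ....######################
################################################################################
................................................................................
................................................................................
................................................................................
................................................................................
................................................................................
................................................................................
```

The wrist mask shows the blade still between the closing fingers and almost edge-on, spanning x 295–345 and y 260–330. I'll finish closing while moving down slightly.

Request:
{"op": "carry_out", "data": {
  "series": [-1, 0, 0, 0.008, 0, -1, 0, 0, 0.006, 0, -1, 0, 0, 0, 0]
}}

```text
time: 18.53
eef_pos: [0.4581, -0.1574, 0.2733]
eef_rot: [0.822, 0.57, -0.001, -0.001]
wrist_force: [-0.2, -0.2, -0.5]
width: 0.0002
grip_force: 0.0
```

```bash
cat > asc.py <<'E'
from to import *
def asc(n,x0,y0,x1,y1,W=80,lo=(10,80,50),hi=(28,255,255)):
    im=grab_frame(n);hsv=cv2.cvtColor(im,cv2.COLOR_RGB2HSV);m=cv2.inRange(hsv,lo,hi)
    H=int(W*(y1-y0)/(x1-x0)/2)
    q=cv2.resize(m[y0:y1,x0:x1],(W,H),interpolation=cv2.INTER_AREA);v=cv2.resize(hsv[y0:y1,x0:x1,2],(W,H),interpolation=cv2.INTER_AREA)
    for a,b in zip(q,v): print(''.join('#' if i>90 else ('.' if j<60 else ' ') for i,j in zip(a,b)))
    return im,m
E
python3 -c "
from asc import *
s,r,g=rep(); asc('wrist',160,100,480,460); asc('scene',270,110,340,250,W=70)"
```

```text
t 18.5333 grasp [ 0.4582 -0.1574  0.292 ] toolx [0.3508 0.9365] z [-0.003  0.001 -1.   ] F [-0.1571 -0.1909 -0.535 ] w 0.00020805100407977225 grip 0.0 j7 0.3570097819467559
                           ..........                                  .........
                            ............                            ........    
                             ................                   ........        
                              ...............   ...................             
                               .............       ............                 
                                ............         . ...                      
                                .............       .                           
                                 ...........                                    
                                  ...........                                   
                                   ......                                       
                                    .        #                                  
                                    
[... 6388 characters left out ...]
                     
                             #####                                    
                             #####                                    
                             #####                                    
                            #####                                     
                           ######                                     
                           ######           ....                      
                           ######         .... ....                   
                           #####       # ... ...........              
                             ###      .... ... .                      
                                    ...
```

Request:
{"op": "carry_out", "data": {
  "series": [1, 0, 0, -0.02, 0, 1, 0, 0, -0.03, 0, 1, 0, 0, -0.03, 0, 1, 0, 0, -0.03, 0, 1, 0, 0, 0, 0, 1, 0, 0, 0, 0, 1, 0, 0, 0, 0, 1, 0, 0, 0, 0, 1, 0, 0, 0, 0, 1, 0, 0, 0, 0, 1, 0, 0, 0, 0]
}}

```text
time: 19.55
eef_pos: [0.4591, -0.1574, 0.3842]
eef_rot: [0.822, 0.57, -0.001, -0.001]
wrist_force: [0.3, 0.3, 0.5]
width: 0.0722
grip_force: 0.0
```

```bash
python3 -c "
from asc import *
s,r,g=rep(); im,m=asc('scene',180,130,440,330,W=130,lo=(14,100,80)); cv2.imwrite('pics/s8.png',im[:,:,::-1]);print(s['q'])"
```

```text
t 19.55 grasp [ 0.4591 -0.1574  0.4029] toolx [0.3499 0.9368] z [-0.0014  0.0003 -1.    ] F [0.2674 0.269  0.5107] w 0.0721507471040778 grip 0.0 j7 0.2356201651669154
                                                                                                                          ..      
                                                                                                                          .       
                                                                                                                          ...     
.                                                                                                                           ......
.                                                                                                                        .     ...
..                                                                                                                    ##          
..                                                                                                                 #####          
...             
[... 4974 characters left out ...]
                                           .....................................                                      
                                                           ................................                                       
                                                              ...........................                                         
                                                                 .......................                      .                   
                                                                    ..................                        ..     .    #  ##  #
[-0.25    0.4028  0.7385  1.7746 -0.303   1.0827  0.2356]
```

```bash
python3 -c "
from asc import *
t=grab_frame('top');sc=grab_frame('scene');cv2.imwrite('pics/t9.png',t[:,:,::-1]);cv2.imwrite('pics/s9.png',sc[:,:,::-1])
for n,im,box in(('scene',sc,(270,150,330,245)),('top',t,(350,220,470,380))):
    m,st,c=blob(im,(14,90,70),(28,255,255),box); r=cv2.minAreaRect(np.argwhere(m)[:,::-1].astype(np.float32));bp=cv2.boxPoints(r)
    print(n,st,np.round(bp,1).tolist(),onz(n,bp,.006).round(3).tolist())
    pts=np.argwhere(m)[:,::-1];P=onz(n,pts,.007);u=P[:,:2]-P[:,:2].mean(0);w,v=np.linalg.eigh(u.T@u);a=v[:,1];q=u@a;print(a,P[q.argmin()],P[q.argmax()],np.ptp(q),np.ptp(u@v[:,0]))
asc('top',340,220,480,360,W=120,lo=(14,70,50))
"
```

```text
scene [289 165  22  73 497] [[280.3999938964844, 235.0], [296.1000061035156, 162.0], [310.0, 165.0], [294.3999938964844, 237.89999389648438]] [[0.521, -0.196, 0.006], [0.256, -0.375, 0.006], [0.24, -0.33, 0.006], [0.505, -0.158, 0.006]]
[-0.8071 -0.5905] [ 0.5108 -0.169   0.007 ] [ 0.2405 -0.3293  0.007 ] 0.31275982838517 0.047955390675539514
top [433 315  26  31 507] [[425.79998779296875, 321.20001220703125], [442.6000061035156, 309.8999938964844], [459.3999938964844, 335.1000061035156], [442.5, 346.29998779296875]] [[0.304, -0.276, 0.006], [0.334, -0.32, 0.006], [0.268, -0.364, 0.006], [0.239, -0.32, 0.006]]
[-0.9091 -0.4165] [ 0.3202 -0.3002  0.007 ] [ 0.2427 -0.3236  0.007 ] 0.08028060386721286 0.05720621786992731
          ..............                               .............#######..######## #### #####..#                     
          ..............                                  .........########.######.##################.                  
         ...............                                 ........########...##### # ############ ########               
        .
[... 6130 characters left out ...]
###                            
#############.################################.............#.###.#..#                    #                              
########### ####################### ############.............###..#                                                     
# ############################# ###################..............                                                       
############ ####### ############### ## ############............                                                        
################# ######### ######## ##################........                                                         
########### ###### ###################################.........
```

The spatula has come to rest flat on the table, with its butt near (0.51,-0.166) and its blade tip near (0.24,-0.327). It measures 313 mm long there, which fits. I'll pick it up by the handle, lay it back on the skillet, and grip it further down the blade for a second try.

Request:
{"op": "carry_out", "data": {
  "series": [1, 0, 0, 0, 0.072, 1, 0, 0, 0, 0.072, 1, 0, 0, 0, 0.072, 1, 0, 0, 0, 0.072, 1, 0, 0, 0, 0.072, 1, 0, 0, 0, 0.072, 0, -0.03, 0.007, 0.02, 0, 0, -0.035, 0.008, 0.035, 0, 0, -0.035, 0.007, 0.035, 0, 0, -0.035, 0.008, 0.035, 0, 0, 0, 0.006, 0.035, 0, 0, 0, 0, 0, 0, 0, 0, 0, 0, 0]
}}

```text
time: 20.83
eef_pos: [0.3743, -0.2447, 0.2419]
eef_rot: [0.965, 0.264, -0.001, -0.001]
wrist_force: [0.0, -1.1, 0.2]
width: 0.045
grip_force: 0.0
```

```bash
python3 -c "
from asc import *
s,r,g=rep((.358,-.257,.020),(.86,.51))
im,m=asc('wrist',160,0,480,400,W=80,lo=(12,70,60))
for y in range(0,400,20):
    x=np.flatnonzero(m[y,160:480])+160
    if len(x): print(y,x.min(),x.max(),len(x),onz('wrist',[(np.median(x),y)],.008).round(4).tolist())
"
```

```text
t 20.8333 grasp [ 0.3743 -0.2447  0.2606] toolx [0.8609 0.5087] z [-0.0024  0.0017 -1.    ] F [ 0.0192 -1.0976  0.2234] w 0.04504587695873548 grip 0.0 j7 0.11750804546908476
shift tool mm [-20.0066   2.892  240.6419]
yaw tool deg -0.09130744963572483
.................................                                               
................................                                                
...............................                                                 
..............................                                                  
  ...........................                                                   
      ......................                                                    
          .................                                                     
              ............             ####                                     
                  .......              ####                                     
                     ....              ####                                     
                                       
[... 3209 characters left out ...]
29 13 [[0.5081, -0.1708, 0.008]]
80 317 331 15 [[0.4922, -0.1814, 0.008]]
100 318 332 15 [[0.4761, -0.1923, 0.008]]
120 319 333 15 [[0.4595, -0.2034, 0.008]]
140 321 334 14 [[0.4429, -0.2152, 0.008]]
160 322 335 14 [[0.4256, -0.2269, 0.008]]
180 323 336 14 [[0.4078, -0.2389, 0.008]]
200 324 337 14 [[0.3895, -0.2512, 0.008]]
220 326 338 13 [[0.371, -0.2644, 0.008]]
240 254 339 14 [[0.3513, -0.2769, 0.008]]
260 230 340 15 [[0.3311, -0.2899, 0.008]]
280 321 358 38 [[0.3137, -0.3095, 0.008]]
300 318 359 42 [[0.2912, -0.3219, 0.008]]
320 184 456 77 [[0.2681, -0.3354, 0.008]]
340 176 463 22 [[0.2327, -0.33, 0.008]]
360 174 465 21 [[0.1182, -0.1962, 0.008]]
380 177 462 32 [[0.1821, -0.3601, 0.008]]
```

Request:
{"op": "carry_out", "data": {
  "series": [-0.4, -0.018, 0.015, 0.01, 0, -0.4, 0, 0, 0.035, 0, -0.4, 0, 0, 0.035, 0, -0.4, 0, 0, 0.035, 0, -0.4, 0, 0, 0.03, 0, -0.4, 0, 0, 0.015, 0, -0.4, 0, 0, 0, 0, -0.4, 0, 0, 0, 0]
}}

```text
time: 21.55
eef_pos: [0.3687, -0.2673, 0.0834]
eef_rot: [0.964, 0.265, 0.001, 0.001]
wrist_force: [0.8, -0.1, 0.8]
width: 0.0265
grip_force: 0.0
```

```bash
python3 -c "
from asc import *
s,r,g=rep((.3663,-.2667,.0205),(.861,.509))
im,m=asc('wrist',160,80,480,460,W=80,lo=(12,70,60))
for y in range(0,300,20):
    x=np.flatnonzero(m[y,260:400])+260
    if len(x): print(y,x.min(),x.max(),len(x),onz('wrist',[(np.median(x),y)],.008).round(4).tolist())
h=cv2.cvtColor(im,cv2.COLOR_RGB2HSV);b=cv2.inRange(h,(0,120,60),(9,255,255));N,l,st,c=cv2.connectedComponentsWithStats(b);print(st[st[:,4]>400])
print(proj('wrist',[(.2845,-.2402,.05),(.3663,-.2667,.008)]))
"
```

```text
t 21.55 grasp [ 0.3686 -0.2672  0.1021] toolx [0.8596 0.5109] z [ 0.0025 -0.0006 -1.    ] F [ 0.8034 -0.0871  0.7624] w 0.02653541185590402 grip 0.0 j7 0.4402489491480435
shift tool mm [-1.8876 -1.817  81.5807]
yaw tool deg 0.13498666890068653
                                 ######                                         
                                 #######                                        
                                 #######                                        
                                 #######                                        
                                 #######                                        
                                 #######                                        
                                  ######                                        
                                  ######                                        
                                  ######                                        
                                  ######                                        
                                  #######     
[... 3028 characters left out ...]
8]]
40 288 314 27 [[0.4728, -0.1938, 0.008]]
60 290 315 26 [[0.4639, -0.2, 0.008]]
80 291 316 26 [[0.4546, -0.2061, 0.008]]
100 293 317 25 [[0.4453, -0.2125, 0.008]]
120 294 318 25 [[0.4356, -0.2189, 0.008]]
140 296 319 24 [[0.4258, -0.2256, 0.008]]
160 297 321 25 [[0.4158, -0.2326, 0.008]]
180 299 322 24 [[0.4056, -0.2397, 0.008]]
200 300 323 24 [[0.3949, -0.2467, 0.008]]
220 302 324 23 [[0.384, -0.2542, 0.008]]
240 303 326 24 [[0.3728, -0.2619, 0.008]]
260 305 327 23 [[0.3613, -0.2699, 0.008]]
280 306 328 23 [[0.3492, -0.2778, 0.008]]
[[     0      0    640    480 306083]
 [   169    279     80     32    448]
 [   253    369     41     37    659]]
[[208.0987 362.3136]
 [315.6888 251.606 ]]
```

Request:
{"op": "carry_out", "data": {
  "series": [-0.4, -0.002, -0.002, 0.02, 0, -0.4, 0, 0, 0.025, 0, -0.4, 0, 0, 0.02, 0, -0.4, 0, 0, 0.01, 0, -0.4, 0, 0, 0.006, 0, -0.4, 0, 0, 0, 0, -1, 0, 0, 0, 0, -1, 0, 0, 0, 0, -1, 0, 0, 0, 0, -1, 0, 0, 0, 0]
}}

```text
time: 22.43
eef_pos: [0.3707, -0.2705, 0.0093]
eef_rot: [0.964, 0.265, -0.004, -0.004]
wrist_force: [-0.7, 0.7, 12.6]
width: 0.0021
grip_force: 6.0
```

Request:
{"op": "carry_out", "data": {
  "series": [-1, 0, 0, -0.02, 0, -1, 0, 0, -0.035, 0, -1, 0, 0, -0.035, 0, -1, 0, 0, -0.035, 0, -1, 0, 0, -0.035, 0, -1, 0, 0, -0.02, 0, -1, 0, 0, 0, 0]
}}

```text
time: 23.02
eef_pos: [0.3743, -0.2737, 0.1923]
eef_rot: [0.964, 0.264, -0.001, -0.001]
wrist_force: [0.8, -0.2, 0.3]
width: 0.0004
grip_force: 0.0
```

```bash
python3 -c "
from asc import *
s,r,g=rep((.5434,-.0065,.115),(.866,.5))
im,m=asc('wrist',160,0,480,460,W=64,lo=(12,70,60))
im,m=asc('scene',200,90,440,290,W=100,lo=(14,90,80))
"
```

```text
t 23.0167 grasp [ 0.3743 -0.2737  0.211 ] toolx [0.8603 0.5098] z [-0.0027  0.0014 -1.    ] F [ 0.7834 -0.1529  0.2698] w 0.00039805301676418845 grip 0.0 j7 0.2592290629203109
shift tool mm [ 281.8405 -143.4443   95.9131]
yaw tool deg 0.6486224291736743
...............                                                 
..............                                                  
.............                                                   
    ........             ####                                   
        ...               ###                                   
                          ####                                  
                          ####                                  
                          ####                                  
                          ####                                  
                          ####                                  
                           ###                                  
                           ###                                  
                           ####                                 
 
[... 5561 characters left out ...]
                
                                                                         ..                         
                                                                         ..   .                     
                              ..                                         ....                       
                                                                         .....                      
                               .                                        ........                    
                                .                                      .......                      
                                ...                                   .......
```

```bash
python3 -c "
from asc import *
def bowl(n,im):
    h=cv2.cvtColor(im,cv2.COLOR_RGB2HSV);b=cv2.inRange(h,(0,120,60),(11,255,255));b[:, :290 if n=='scene' else 380]=0;b[:,(360 if n=='scene' else 450):]=0;b[:(150 if n=='scene' else 290)]=0;b[(210 if n=='scene' else 370):]=0
    N,l,st,c=cv2.connectedComponentsWithStats(b);k=1+st[1:,4].argmax();return st[k],c[k]
for n in('top','scene'):
    a=cv2.imread(f'pics/{n}0.png')[:,:,::-1].copy();b=cv2.imread(f'pics/{n[0]}9.png')[:,:,::-1].copy()
    for im in(a,b,grab_frame(n)): st,c=bowl(n,im);print(n,st,c,onz(n,[c],.03))
s,r,g=rep();w=grab_frame('wrist');h=cv2.cvtColor(w,cv2.COLOR_RGB2HSV);b=cv2.inRange(h,(0,120,60),(11,255,255));N,l,st,c=cv2.connectedComponentsWithStats(b)
for k in range(1,N):
    if st[k,4]>300: print('wrist',st[k],onz('wrist',[(st[k,0]+st[k,2]/2,st[k,1]+st[k,3]/2)],.05))
m=cv2.inRange(h,(12,70,60),(28,255,255))
for y in range(40,280,30):
    x=np.flatnonzero(m[y,230:400])+230;print(y,x.min(),x.max(),onz('wrist',[(np.median(x),y)],.008).round(4).tolist())
"
```

```text
top [ 395  310   40   40 1181] [414.4285 329.4759] [[ 0.2842 -0.2422  0.03  ]]
top [419 322  16  27 161] [428.0807 336.3851] [[ 0.2668 -0.2774  0.03  ]]Traceback (most recent call last):
  File "<string>", line 8, in <module>
    for im in(a,b,grab_frame(n)): st,c=bowl(n,im);print(n,st,c,onz(n,[c],.03))
                                       ~~~~^^^^^^
  File "<string>", line 5, in bowl
    N,l,st,c=cv2.connectedComponentsWithStats(b);k=1+st[1:,4].argmax();return st[k],c[k]
                                                     ~~~~~~~~~~~~~~~^^
ValueError: attempt to get argmax of an empty sequence
```

```bash
python3 -c "
from asc import *
n='scene'
for im in(cv2.imread('pics/scene0.png')[:,:,::-1].copy(),cv2.imread('pics/s9.png')[:,:,::-1].copy(),grab_frame(n)):
    h=cv2.cvtColor(im,cv2.COLOR_RGB2HSV);b=cv2.inRange(h,(0,120,60),(11,255,255));b[:,:290]=0;b[:,370:]=0;b[:150]=0;b[215:]=0
    N,l,st,c=cv2.connectedComponentsWithStats(b);k=1+st[1:,4].argmax();print(st[k],c[k],onz(n,[c[k]],.03))
s,r,g=rep();w=grab_frame('wrist');h=cv2.cvtColor(w,cv2.COLOR_RGB2HSV)
m=cv2.inRange(h,(12,70,60),(28,255,255))
for y in range(40,280,30):
    x=np.flatnonzero(m[y,230:330])+230;print(y,x.min(),x.max(),onz('wrist',[(np.median(x),y)],.008).round(4).tolist())
"
```

```text
[306 162  34  23 607] [322.6046 173.3229] [[ 0.2683 -0.2535  0.03  ]]
[306 162  34  23 608] [322.6118 173.3569] [[ 0.2684 -0.2534  0.03  ]]
[306 162  34  28 654] [322.526  174.3517] [[ 0.2722 -0.2506  0.03  ]]
t 23.2167 grasp [ 0.3722 -0.2714  0.2056] toolx [0.86   0.5102] z [-0.0108  0.0084 -0.9999] F [ 0.4375  0.2426 -0.3146] w 0.0004247747128761569 grip 0.0 j7 0.26183309249284925
40 294 311 [[0.4957, -0.1785, 0.008]]
70 297 313 [[0.4761, -0.1923, 0.008]]
100 299 315 [[0.4557, -0.2062, 0.008]]
130 301 317 [[0.4346, -0.2206, 0.008]]
160 303 319 [[0.4127, -0.2355, 0.008]]
190 306 321 [[0.3901, -0.2514, 0.008]]
220 308 323 [[0.3663, -0.2676, 0.008]]
250 310 325 [[0.3414, -0.2846, 0.008]]
```

Request:
{"op": "carry_out", "data": {
  "series": [-0.23, -0.0025, -0.0065, 0.02, 0, -0.23, 0, 0, 0.03, 0, -0.23, 0, 0, 0.03, 0, -0.23, 0, 0, 0.03, 0, -0.23, 0, 0, 0.02, 0, -0.23, 0, 0, 0.01, 0, -0.23, 0, 0, 0, 0, -0.23, 0, 0, 0, 0]
}}

```text
time: 23.93
eef_pos: [0.364, -0.2662, 0.0462]
eef_rot: [0.965, 0.264, -0.005, -0.007]
wrist_force: [0.5, -0.4, 0.6]
width: 0.034
grip_force: 0.0
```

```bash
python3 -c "
from asc import *
s,r,g=rep((.3668,-.2672,.0205),(.824,.567))
im=grab_frame('wrist');h=cv2.cvtColor(im,cv2.COLOR_RGB2HSV);m=cv2.inRange(h,(12,70,60),(28,255,255))
P=[]
for y in range(0,300,20):
    x=np.flatnonzero(m[y,250:380])+250;P.append(onz('wrist',[(np.median(x),y)],.008)[0]);
P=np.array(P);L=(P-s['eef_pos'])@r;print(np.c_[P[:,:2],L[:,:2]*1000].round(4)[::3]); f=np.polyfit(L[:,0],L[:,1],1);print('lateral at tool mm',f[1]*1000,'slope deg',np.degrees(f[0]))
print(s['q'])
"
```

```text
t 23.9333 grasp [ 0.3642 -0.2664  0.0649] toolx [0.861  0.5086] z [-0.0127  0.0101 -0.9999] F [ 0.5295 -0.4135  0.6112] w 0.033981429229184464 grip 0.0 j7 0.45700122518251546
shift tool mm [ 2.0965  2.686  44.3915]
yaw tool deg -3.9582226873694686
[[  0.4765  -0.1929 134.4581  -5.3221]
 [  0.4547  -0.2081 107.9232  -3.3043]
 [  0.4313  -0.2238  79.7683  -1.6619]
 [  0.4064  -0.2412  49.5249   0.6338]
 [  0.3794  -0.2601  16.6448   3.1361]]
lateral at tool mm 4.101286391070702 slope deg -4.049775553416058
[ 0.4347  0.8695  0.1589  2.2076 -0.9599  0.1508  0.457 ]
```

Request:
{"op": "carry_out", "data": {
  "series": [-0.23, 0.002, 0.003, 0.01, 0, -0.23, 0, 0, 0.01, 0, -0.23, 0, 0, 0.008, 0, -0.23, 0, 0, 0, 0, -0.23, 0, 0, 0, 0]
}}

```text
time: 24.4
eef_pos: [0.3681, -0.2679, 0.019]
eef_rot: [0.964, 0.264, -0.004, -0.005]
wrist_force: [0.2, 0.2, -0.5]
width: 0.0343
grip_force: 0.0
```

```bash
cat > lat.py <<'E'
from asc import *
s,r,g=rep((.3668,-.2672,.0205),(.824,.567))
im=grab_frame('wrist');h=cv2.cvtColor(im,cv2.COLOR_RGB2HSV);m=cv2.inRange(h,(12,70,60),(28,255,255))
P=[]
for y in range(0,280,20):
    x=np.flatnonzero(m[y,240:390])+240
    if len(x): P.append(onz('wrist',[(np.median(x),y)],.008)[0]);
P=np.array(P);L=(P-s['eef_pos'])@r; f=np.polyfit(L[:,0],L[:,1],1);print('lateral at tool mm',f[1]*1000,'slope deg',np.degrees(f[0]))
print(s['q'])
E
python3 lat.py
```

```text
t 24.4 grasp [ 0.3683 -0.268   0.0377] toolx [0.8602 0.5099] z [-0.0108  0.0079 -0.9999] F [ 0.2323  0.174  -0.5136] w 0.03434865787068943 grip 0.0 j7 0.4571907094304653
shift tool mm [-0.7563 -1.2271 17.1982]
yaw tool deg -3.877746988587391
lateral at tool mm -0.49044405860661094 slope deg -3.900351039089788
[ 0.4881  0.921   0.0673  2.1968 -0.9645  0.0669  0.4572]
```

Request:
{"op": "carry_out", "data": {
  "series": [-0.23, 0, -0.001, 0.008, 0, -0.23, 0, 0, 0.007, 0, -0.23, 0, 0, 0, 0, -0.23, 0, 0, 0, 0]
}}

```text
time: 24.78
eef_pos: [0.3693, -0.2684, 0.0058]
eef_rot: [0.964, 0.264, -0.006, -0.007]
wrist_force: [0.1, 0.6, -0.1]
width: 0.034
grip_force: 0.0
```

```bash
python3 lat.py
```

```text
t 24.7833 grasp [ 0.3696 -0.2686  0.0245] toolx [0.8606 0.5092] z [-0.0142  0.01   -0.9998] F [ 0.0626  0.6091 -0.1188] w 0.03404317877928846 grip 0.0 j7 0.4909369094610966
shift tool mm [-1.6596 -2.5532  4.0898]
yaw tool deg -3.9174820885701562
lateral at tool mm -2.0300735603152003 slope deg -3.896276123830632
[ 0.5023  0.9481  0.0434  2.1876 -0.9996  0.0437  0.4909]
```

Request:
{"op": "carry_out", "data": {
  "series": [-1, 0, 0, 0, 0, -1, 0, 0, 0, 0, -1, 0, 0, 0, 0, -1, 0, 0, 0, 0, -1, 0, 0, -0.01, 0, -1, 0, 0, -0.02, 0, -1, 0, 0, -0.03, 0, -1, 0, 0, -0.03, 0, -1, 0, 0, -0.03, 0, -1, 0, 0, -0.03, 0, -1, 0, 0, -0.03, 0, -1, 0, 0, -0.02, 0, -1, 0, 0, 0, 0]
}}

```text
time: 25.92
eef_pos: [0.3733, -0.2716, 0.2089]
eef_rot: [0.964, 0.264, -0.003, -0.004]
wrist_force: [-0.1, -0.4, -0.4]
width: 0.0149
grip_force: 29.6
```

```bash
python3 -c "
from asc import *
s,r,g=rep((.5434,-.0065,.115),(.866,.5));print(s['q'])
im,m=asc('wrist',160,0,480,460,W=64,lo=(12,70,60))
im,m=asc('scene',200,90,440,290,W=100,lo=(14,90,80))
"
```

```text
t 25.9167 grasp [ 0.3734 -0.2718  0.2276] toolx [0.8604 0.5097] z [-0.0091  0.0068 -0.9999] F [-0.1237 -0.417  -0.3691] w 0.014886137729373949 grip 29.561182010957054 j7 0.21993503647149065
shift tool mm [ 281.9273 -140.4284  112.8476]
yaw tool deg 0.640704399653434
[ 0.1146  0.6354  0.6849  2.0912 -0.6635  0.6544  0.2199]
.................        #########                              
................         #########                              
 ..............          #########                              
     .........           #########                              
         .....           #########                              
                         #########                              
                          ########                              
                          ########                              
                          ########                              
                          ########                              
                          ########                              
                          ########                          
[... 5632 characters left out ...]
                
                                                                        ...                         
                                                                         ...                        
                              ..                                         .....                      
                                                                         ....                       
                              .                                         ........                    
                                                                       .......                      
                                ...                                   .......
```

Request:
{"op": "carry_out", "data": {
  "series": [-1, 0.02, -0.01, 0, 0, -1, 0.029, -0.0145, 0, 0, -1, 0.029, -0.0145, 0, 0, -1, 0.029, -0.0145, 0, 0, -1, 0.029, -0.0145, 0, 0, -1, 0.029, -0.0145, 0, 0, -1, 0.029, -0.0145, 0, 0, -1, 0.029, -0.0145, 0, 0, -1, 0.029, -0.0145, 0, 0, -1, 0.02, -0.01, 0, 0, -1, 0.01, -0.004, 0.02, 0, -1, 0, 0, 0.03, 0, -1, 0, 0, 0.03, 0, -1, 0, 0, 0.015, 0, -1, 0, 0, 0, 0, -1, 0, 0, 0, 0]
}}

```text
time: 27.35
eef_pos: [0.5404, -0.0053, 0.1094]
eef_rot: [0.965, 0.264, -0.007, -0.008]
wrist_force: [-0.2, -0.8, 0.5]
width: 0.0149
grip_force: 29.6
```

```bash
python3 -c "
from asc import *
sc=grab_frame('scene');t=grab_frame('top')
s,r,g=rep((.5434,-.0065,.1095),(.866,.5));print(s['q'])
for n,im,box in(('scene',sc,(240,200,420,320)),('top',t,(290,150,420,300))):
    m,st,c=blob(im,(14,90,80),(28,255,255),box);pts=np.argwhere(m)[:,::-1];P=onz(n,pts,g[2]-.018);L=(P-g)@r
    print(n,st,'along',L[:,0].min(),L[:,0].max(),pts[L[:,0].argmin()],pts[L[:,0].argmax()])
    k=L[:,0]>.05; f=np.polyfit(L[k,0],L[k,1],1) if k.sum()>9 else 0;print('slope',np.degrees(f[0]) if k.sum()>9 else None)
asc('scene',230,190,420,310,W=110,lo=(14,90,80))
"
```

```text
t 27.45 grasp [ 0.5423 -0.0059  0.1301] toolx [0.8607 0.509 ] z [-0.0139  0.0103 -0.9999] F [-0.3556  0.208  -0.502 ] w 0.015060359842852752 grip 29.561399779977364 j7 -0.2524275613013402
shift tool mm [ 0.7718  1.4381 20.5883]
yaw tool deg 0.5997316428925591
[-0.4144  0.8809  0.6209  1.9339 -0.874   0.6395 -0.2524]
scene [317 232  16  74 487] along -0.045228719501433 0.1736276208811319 [330 232] [321 305]
slope -2.5409704753266578
top [330 236  34  43 766] along -0.1379710337693161 -0.0326514298845233 [349 276] [330 237]
slope None
                                              .                  .                                            
                                               .                ...                                           
                                               .  ..........    ...                                           
                                               ..             .....                                           
                                                ......   ..........                                           
      
[... 2482 characters left out ...]
     #####                        ..........                    
                               ..                  #####                      ..........                ....  
                              .....                #####                    ..........                 .      
                              ........             ####                  ............                      .  
                              ..  .......          ####.              .............                           
                                     ..........    ###          ..................                            
                                       .........................................
```

Request:
{"op": "carry_out", "data": {
  "series": [-1, 0, 0.001, 0.012, 0, -1, 0, 0, 0.008, 0, -1, 0, 0, 0, 0, 1, 0, 0, 0, 0, 1, 0, 0, 0, 0, 1, 0, 0, 0, 0, 1, 0, 0, 0, 0, 1, 0, 0, -0.03, 0, 1, 0, 0, -0.035, 0, 1, -0.03, 0, 0, 0, 1, -0.035, 0, 0, 0, 1, -0.03, 0, 0, 0, 1, 0, 0, 0, 0, 1, 0, 0, 0, 0]
}}

```text
time: 28.67
eef_pos: [0.4601, -0.0556, 0.1573]
eef_rot: [0.965, 0.263, -0.006, -0.007]
wrist_force: [0.4, 0.5, 0.6]
width: 0.086
grip_force: 0.0
```

```bash
cat > bl.py <<'E'
from asc import *
im=grab_frame('wrist');s,r,g=rep();h=cv2.cvtColor(im,cv2.COLOR_RGB2HSV);m=cv2.inRange(h,(10,60,40),(28,255,255))
m[318:]=0;n,l,st,c=cv2.connectedComponentsWithStats(m);k=1+st[1:,4].argmax();print(st[k])
for y in range(max(st[k,1],0),st[k,1]+st[k,3],14):
    x=np.flatnonzero((l==k)[y]);a=onz('wrist',[(x.min(),y),(x.max(),y),((x.min()+x.max())/2,y)],.09);L=(a-g)@r*1000;print(y,x.min(),x.max(),'along %.1f lat %.1f width %.1f'%(L[2,0],L[2,1],L[1,1]-L[0,1]))
y=st[k,1]+st[k,3]-1;print('end along',((onz('wrist',[(320,y)],.09)-g)@r*1000).round(1),s['q'])
E
python3 bl.py
```

```text
t 28.7167 grasp [ 0.4619 -0.055   0.1758] toolx [0.8607 0.5091] z [-0.0135  0.0112 -0.9998] F [ 0.5099 -0.1635 -0.0347] w 0.08789399872795883 grip 0.0 j7 -0.12347082164797073
[  281     0    93   316 14752]
0 299 327 along 144.6 lat -3.2 width 15.3
14 300 328 along 137.6 lat -2.7 width 15.4
28 301 328 along 130.5 lat -2.4 width 15.0
42 302 329 along 123.4 lat -1.9 width 15.1
56 303 330 along 116.1 lat -1.3 width 15.2
70 304 331 along 108.7 lat -0.8 width 15.3
84 305 332 along 101.3 lat -0.2 width 15.4
98 306 333 along 93.7 lat 0.3 width 15.6
112 307 333 along 86.0 lat 0.6 width 15.1
126 308 334 along 78.2 lat 1.2 width 15.3
140 309 335 along 70.2 lat 1.8 width 15.4
154 309 335 along 62.1 lat 1.9 width 15.5
168 310 336 along 53.9 lat 2.5 width 15.7
182 311 337 along 45.5 lat 3.1 width 15.9
196 312 338 along 36.9 lat 3.8 width 16.0
210 313 370 along 28.2 lat 14.1 width 35.5
224 282 371 along 19.2 lat 4.8 width 56.0
238 284 372 along 10.1 lat 5.8 width 56.0
252 285 372 along 0.7 lat 6.2 width 56.0
266 287 373 along -8.8 lat 7.2 width 56.0
280 288 372 along -18.6 lat 7.3 width 55.4
294 290 372 along -28.6 lat 8.1 width 54.7
308 291 373 along -38.9 lat 8.8 width 55.4
end along [[-44.2   0.7  86. ]] [-0.3459  0.7316  0.6296  2.1275 -0.8414  0.5688 -0.1235]
```

Request:
{"op": "carry_out", "data": {
  "series": [1, -0.003, 0.0063, 0.01, -0.041, 1, 0, 0, 0.03, 0, 1, 0, 0, 0.025, 0, 1, 0, 0, 0.015, 0, 1, 0, 0, 0.007, 0, 1, 0, 0, 0, 0, -1, 0, 0, 0, 0, -1, 0, 0, 0, 0, -1, 0, 0, 0, 0, -1, 0, 0, 0, 0, -1, 0, 0, -0.02, 0, -1, 0, 0, -0.03, 0, -1, 0, 0, -0.035, 0, -1, 0, 0, -0.035, 0, -1, 0, 0, -0.035, 0, -1, 0, 0, -0.02, 0]
}}

```text
time: 30.05
eef_pos: [0.464, -0.0633, 0.2482]
eef_rot: [0.955, 0.295, -0.003, -0.006]
wrist_force: [0.7, 0.2, -0.5]
width: 0.0234
grip_force: 0.0
```

```bash
python3 -c "
from asc import *
s,r,g=rep((.357,-.419,.031),(.35,.937));print(s['q'])"
```

```text
t 30.05 grasp [ 0.4641 -0.0634  0.2669] toolx [0.826  0.5637] z [-0.0102  0.0098 -0.9999] F [ 0.6748  0.2182 -0.5289] w 0.023436793587086197 grip 0.0 j7 -0.25803660379707477
shift tool mm [-288.26    236.5273  233.4868]
yaw tool deg -35.2037559088832
[-0.4258  0.5927  0.7695  2.0282 -0.6021  0.772  -0.258 ]
```

Request:
{"op": "carry_out", "data": {
  "series": [1, 0, 0, -0.01, 0, 1, 0, 0, 0, 0, 1, 0, 0, 0, 0, 1, 0, 0, 0, 0, 1, 0, 0, 0, 0]
}}

```text
time: 30.47
eef_pos: [0.4623, -0.0625, 0.2533]
eef_rot: [0.955, 0.295, -0.007, -0.008]
wrist_force: [-0.6, -0.2, -0.2]
width: 0.0547
grip_force: 0.0
```

```bash
python3 bl.py; python3 -c "
from asc import *
asc('wrist',100,0,540,330,W=88,lo=(12,70,60))
asc('scene',230,190,420,310,W=100,lo=(14,90,80))"
```

```text
t 30.5167 grasp [ 0.4628 -0.0629  0.2721] toolx [0.8258 0.5639] z [-0.0171  0.0108 -0.9998] F [0.6582 0.5057 0.0526] w 0.05851652002443953 grip 0.0 j7 -0.2707277896571498
[ 282    0   64  265 8233]
0 309 329 along 180.0 lat -0.1 width 15.9
14 309 328 along 169.9 lat -0.5 width 15.2
28 308 328 along 159.6 lat -0.9 width 16.1
42 308 327 along 149.2 lat -1.3 width 15.4
56 308 326 along 138.7 lat -1.8 width 14.7
70 308 326 along 128.0 lat -1.8 width 14.8
84 307 325 along 117.1 lat -2.6 width 15.0
98 307 325 along 106.1 lat -2.6 width 15.1
112 306 325 along 94.9 lat -3.1 width 16.1
126 306 324 along 83.5 lat -3.5 width 15.4
140 306 324 along 72.0 lat -3.6 width 15.5
154 306 323 along 60.2 lat -4.0 width 14.8
168 305 323 along 48.2 lat -4.5 width 15.8
182 305 323 along 35.9 lat -4.6 width 16.0
196 282 345 along 23.4 lat -5.0 width 56.6
210 283 344 along 10.7 lat -5.1 width 55.4
224 283 344 along -2.3 lat -5.2 width 56.0
238 283 343 along -15.7 lat -5.7 width 55.7
252 283 341 along -29.3 lat -6.7 width 54.4
end along [[-41.1   0.8 182.5]] [-0.4324  0.587   0.7786  2.0197 -0.5875  0.792  -0.
[... 5346 characters left out ...]
....                
                                                #####                    .........                  
                            .                   ####                    .........                   
                          .....                 ####                  .........                     
                           ......              #####               ..........                       
                      .  ............          ####             ............                        
                         ..   ............     ####        ...............                          
                             .   .. ..........#####......................
```

Request:
{"op": "carry_out", "data": {
  "series": [1, -0.003, -0.0052, 0.03, 0.018, 1, 0, 0, 0.036, 0, 1, 0, 0, 0.036, 0, 1, 0, 0, 0.03, 0, 1, 0, 0, 0.025, 0, 1, 0, 0, 0.017, 0, 1, 0, 0, 0.01, 0, 1, 0, 0, 0, 0, -1, 0, 0, 0, 0, -1, 0, 0, 0, 0, -1, 0, 0, 0, 0, -1, 0, 0, 0, 0, -1, 0, 0, 0, 0, -1, 0, 0, 0, 0]
}}

```text
time: 31.78
eef_pos: [0.4555, -0.0581, 0.0712]
eef_rot: [0.959, 0.282, -0.005, -0.007]
wrist_force: [-0.2, 0.6, 1.8]
width: 0.0546
grip_force: 29.7
```

```bash
python3 -c "
from asc import *
s,r,g=rep((.357,-.419,.031),(.35,.937));print(s['q'])"
```

```text
t 31.7833 grasp [ 0.4557 -0.0583  0.0899] toolx [0.8411 0.5408] z [-0.0136  0.0105 -0.9999] F [-0.1753  0.5862  1.8287] w 0.054577407209864356 grip 29.686700832098722 j7 -0.002654736747641833
shift tool mm [-277.7817  250.9105   56.4501]
yaw tool deg -36.77558572072952
[-0.1383  0.8345  0.2861  2.183  -0.9546  0.2711 -0.0027]
```

Request:
{"op": "carry_out", "data": {
  "series": [-1, 0, 0, -0.02, 0, -1, 0, 0, -0.03, 0, -1, 0, 0, -0.03, -0.068, -1, 0, 0, -0.03, -0.068, -1, 0, 0, -0.03, -0.068, -1, 0, 0, -0.02, -0.068, -1, 0, 0, -0.01, -0.068, -1, 0, 0, 0, -0.068, -1, -0.028, 0.003, 0, 0, -1, -0.034, 0.0035, 0, 0, -1, -0.034, 0.0035, 0, 0, -1, -0.034, 0.0035, 0, 0, -1, -0.034, 0.0035, 0, 0, -1, -0.034, 0.0035, 0, 0, -1, -0.034, 0.0035, 0, 0, -1, -0.034, 0.0035, 0, 0, -1, -0.034, 0.0035, 0, 0, -1, -0.034, 0.0035, 0, 0, -1, -0.028, 0.003, 0, 0, -1, 0, 0, 0, 0]
}}

```text
time: 33.45
eef_pos: [0.362, -0.4189, 0.239]
eef_rot: [0.824, 0.566, -0.005, -0.006]
wrist_force: [-0.3, -0.8, -1.0]
width: 0.0543
grip_force: 29.8
```

```bash
python3 -c "
from asc import *
sc=grab_frame('scene');t=grab_frame('top')
s,r,g=rep((.3645,-.4117,.031),(.35,.937));print(s['q'])
for n,im,box in(('scene',sc,(200,60,400,240)),('top',t,(340,200,480,320))):
    m,st,c=blob(im,(14,90,70),(28,255,255),box);pts=np.argwhere(m)[:,::-1];P=onz(n,pts,g[2]);L=(P-g)@r;k=L[:,0].argmax();print(n,st,'butt along',L[k],pts[k])
"
```

```text
t 33.55 grasp [ 0.3649 -0.413   0.2569] toolx [0.3537 0.9354] z [-0.015   0.0108 -0.9998] F [-0.1609  1.1144 -0.6443] w 0.05450704309602521 grip 29.800329990684986 j7 0.7808164813488536
shift tool mm [  0.0083   3.1684 225.8468]
yaw tool deg -0.23039217419130467
[ 0.4873  0.642   0.4686  1.7961 -0.3754  0.8119  0.7808]
scene [345  63  55  40 777] butt along [ 0.1945 -0.3474  0.0071] [398 102]
top [396 255  84  38 579] butt along [ 0.2675 -0.002   0.0013] [396 258]
```

Request:
{"op": "carry_out", "data": {
  "series": [-1, 0, 0.003, 0.02, 0, -1, 0, 0, 0.036, 0, -1, 0, 0, 0.036, 0, -1, 0, 0, 0.036, 0, -1, 0, 0, 0.036, 0, -1, 0, 0, 0.03, 0, -1, 0, 0, 0.02, 0, -1, 0, 0, 0.011, 0, -1, 0, 0, 0, 0, -1, 0, 0, 0, 0]
}}

```text
time: 34.38
eef_pos: [0.3657, -0.4102, 0.0137]
eef_rot: [0.822, 0.57, -0.003, -0.009]
wrist_force: [-1.4, 0.5, -0.6]
width: 0.0545
grip_force: 29.8
```

```bash
cat > bt.py <<'E'
from asc import *
t=grab_frame('top')
s,r,g=rep();print('Ftool',s['wrist_force']@r,s['q'])
m,st,c=blob(t,(14,90,70),(28,255,255),(350,200,480,320));pts=np.argwhere(m)[:,::-1];P=onz('top',pts,.035);L=(P-g)@r;k=L[:,0].argmax();print(st,'butt along',L[k],pts[k],P[k])
E
python3 bt.py
```

```text
t 34.4333 grasp [ 0.3662 -0.4111  0.0331] toolx [0.3505 0.9365] z [-0.0134  0.0095 -0.9999] F [ 0.0373 -1.2276  0.3315] w 0.05407979636193507 grip 29.79824496433139 j7 0.9348591071275272
Ftool [-1.1352  0.4598 -0.3436] [ 0.6372  0.9729  0.2083  1.9177 -0.5582  0.3242  0.9349]
[381 259  99  47 662] butt along [ 0.2723 -0.003  -0.0007] [381 261] [ 0.4588 -0.1551  0.035 ]
```

Request:
{"op": "carry_out", "data": {
  "series": [-1, 0.009, 0, 0.002, 0, -1, 0.004, 0, 0, 0, -1, 0.003, 0, 0, 0, -1, 0, 0, 0, 0]
}}

```text
time: 34.77
eef_pos: [0.3713, -0.3962, 0.0122]
eef_rot: [0.822, 0.57, -0.003, -0.007]
wrist_force: [-0.8, -1.2, -1.1]
width: 0.0547
grip_force: 29.8
```

```bash
python3 bt.py
```

```text
t 34.8167 grasp [ 0.3714 -0.3963  0.0307] toolx [0.3509 0.9364] z [-0.0138  0.0092 -0.9999] F [-0.2572 -1.572  -1.875 ] w 0.054399364816138086 grip 29.797406271100044 j7 0.9236872474110721
Ftool [-1.5694  0.341   1.8638] [ 0.6161  0.9725  0.1982  1.9397 -0.5716  0.301   0.9237]
[376 257  98  47 662] butt along [ 0.2714 -0.0003 -0.0032] [376 258] [ 0.4664 -0.1422  0.035 ]
```

Request:
{"op": "carry_out", "data": {
  "series": [-1, 0.004, 0, 0, 0, -1, 0.0005, 0, -0.0115, 0, -1, 0.001, 0, -0.0115, 0, -1, 0.0013, 0, -0.0117, 0, -1, 0.0018, 0, -0.0117, 0, -1, 0.0023, 0, -0.0116, 0, -1, 0.0028, 0, -0.0115, 0, -1, 0.0033, 0, -0.0114, 0, -1, 0.0038, 0, -0.0113, 0, -1, 0.0043, 0, -0.0112, 0, -1, 0.0047, 0, -0.011, 0, -1, 0.0052, 0, -0.0108, 0, -1, 0.0057, 0, -0.0105, 0]
}}

```text
time: 35.9
eef_pos: [0.3872, -0.3578, 0.1481]
eef_rot: [0.822, 0.57, -0.003, -0.009]
wrist_force: [-0.5, -0.7, -0.9]
width: 0.0536
grip_force: 29.8
```

```bash
cat > an.py <<'E'
from asc import *
sc=grab_frame('scene');s,r,g=rep();print('Ftool',s['wrist_force']@r)
m=cv2.inRange(cv2.cvtColor(sc,cv2.COLOR_RGB2HSV),(13,80,60),(28,255,255))
for th in range(0,95,5):
    c,q=np.cos(np.radians(th)),np.sin(np.radians(th)); o=[]
    for d in(.06,.12,.17,.22,.265,.285,.30):
        p=proj('scene',[g+d*(c*r[:,0]-q*np.array([0,0,1]))])[0].round().astype(int); o.append('#' if m[p[1]-1:p[1]+2,p[0]-1:p[0]+2].any() else '-')
    if o.count('#')>2: print(th,''.join(o))
asc('scene',240,100,340,250,W=64,lo=(13,80,60))
E
python3 an.py
```

```text
t 35.95 grasp [ 0.3888 -0.3571  0.1682] toolx [0.3494 0.9369] z [-0.0124  0.0122 -0.9998] F [ 0.1461 -0.3013  0.5325] w 0.05325988053763417 grip 29.756765593774617 j7 0.79366799740298
Ftool [-0.2274  0.2337 -0.5379]
20 ###----
25 #####--
30 #####--
35 #####--
40 ####---
    ...         ........                                        
    ..................... ......                                
        ..........................                              
         ................#  ........                            
         ............................                           
     .......................   .....                            
.....   #....................   ....                            
.....    .......      ..#.....    ..                            
..........            ...#....                                  
....######        ##  ....                                      
....#......##########.....                                      
   .##.....###########....                                      
.     .....############...                       
[... 1245 characters left out ...]
     
                                 ####                           
                                 #####                          
                                  #####                         
                                   #####                        
                                    #####                       
                                     ####                       
                                      ####                      
                                       ####                     
                                        ####   . ..             
                                             ... ..  ..         
                                           .
```

Request:
{"op": "carry_out", "data": {
  "series": [-1, 0.0085, 0, -0.0095, 0, -1, 0.007, 0, -0.0098, 0, -1, 0.0073, 0, -0.0095, 0, -1, 0.0077, 0, -0.0092, 0, -1, 0.008, 0, -0.0088, 0, -1, 0.0083, 0, -0.0085, 0, -1, 0, 0, 0, 0]
}}

```text
time: 36.58
eef_pos: [0.4059, -0.3143, 0.2043]
eef_rot: [0.821, 0.571, -0.002, -0.008]
wrist_force: [0.6, -1.0, -1.3]
width: 0.0534
grip_force: 30.2
```

```bash
python3 an.py
```

```text
t 36.6333 grasp [ 0.4056 -0.3153  0.2223] toolx [0.3494 0.937 ] z [-0.0127  0.0102 -0.9999] F [ 0.3961 -0.82   -0.6962] w 0.05327321604674651 grip 29.998066379190504 j7 0.6831354689080932
Ftool [-0.6335  0.6683  0.6828]
40 ###----
45 #####--
50 #####--
55 #####--
60 #####--
65 ###----
           .................#  ..........                       
           ..............................                       
        ........................  .......                       
.......    .............#........  .....                        
........   ........      ..##.....    ..                        
..............# #        ...#.....                              
........######## #  .     ....                                  
.......#.....#.. ####### ....                                   
...   ##......###########....                                   
....    ......############...                                   
 ...     .....############...                                   
          ....#############..                                   
          .... #############      
[... 1260 characters left out ...]
     
                                 ####                           
                                  ####                          
                                  #####                         
                                   ####                         
                                    ####                        
                                    #####                       
                                     ####                       
                                      ####                      
                                       ####    ....             
                                       ##    . .... ...         
                                           .
```

Request:
{"op": "carry_out", "data": {
  "series": [-1, 0.0088, 0, -0.008, 0, -1, 0.0092, 0, -0.0075, 0, -1, 0.0095, 0, -0.007, 0, -1, 0.0098, 0, -0.0065, 0, -1, 0.01, 0, -0.006, 0, -1, 0, 0, 0, 0]
}}

```text
time: 37.18
eef_pos: [0.4223, -0.2708, 0.2388]
eef_rot: [0.821, 0.57, -0.003, -0.008]
wrist_force: [0.4, -1.0, -1.6]
width: 0.0531
grip_force: 31.6
```

```bash
python3 an.py
```

```text
t 37.2333 grasp [ 0.4221 -0.2718  0.257 ] toolx [0.3502 0.9367] z [-0.0138  0.0103 -0.9999] F [ 1.1416 -1.6953 -0.9586] w 0.053307689612877275 grip 31.240405632183865 j7 0.5734500828744072
Ftool [-1.1927  1.6786  0.9253]
55 ###----
60 #####--
65 #####--
70 ######-
75 ###----
               ...............................                  
           .........................   .......                  
...........    ......................   .....                   
...........    ........ ###  ...#......    ..                   
..................####    #  ...##.....                         
.............### ####### . #  ....                              
.......... #.....# . ####### .....                              
 ......  .##......###########.....                              
  ..... .  #......############....                              
    ...      .....############...                               
      .      .....#############..                               
              ....#############                                 
              .... ############             
[... 1250 characters left out ...]
     
                                  ####                          
                                  #####                         
                                   ####                         
                                   #####                        
                                    ####                        
                                    ####                        
                                     ####                       
                                      ####                      
                                      ####     ....             
                                       ###   .....  ...         
                                           .
```

Request:
{"op": "carry_out", "data": {
  "series": [-1, -0.005, 0, -0.01, 0, -1, -0.005, 0, -0.02, 0, -1, 0, 0, -0.03, 0, -1, 0, 0, -0.035, 0, -1, 0, 0, -0.035, 0, -1, 0, 0, -0.025, 0, -1, -0.02, 0.016, -0.01, 0, -1, -0.03, 0.026, 0, 0, -1, -0.025, 0.02, 0, 0, -1, -0.007, 0.006, 0, 0, -1, 0, 0, 0, 0]
}}

```text
time: 38.2
eef_pos: [0.4541, -0.3862, 0.3999]
eef_rot: [0.823, 0.568, -0.004, -0.009]
wrist_force: [-1.0, 0.7, -1.2]
width: 0.0529
grip_force: 30.2
```

```bash
cat > an2.py <<'E'
from asc import *
sc=grab_frame('scene');t=grab_frame('top');s,r,g=rep();print('Ftool',s['wrist_force']@r,s['q'])
m=cv2.inRange(cv2.cvtColor(sc,cv2.COLOR_RGB2HSV),(13,80,60),(28,255,255))
for th in range(40,100,3):
    c,q=np.cos(np.radians(th)),np.sin(np.radians(th)); o=[]
    for d in np.arange(.06,.32,.01):
        p=proj('scene',[g+d*(c*r[:,0]-q*np.array([0,0,1]))])[0].round().astype(int); o.append('#' if m[max(p[1]-1,0):p[1]+2,p[0]-1:p[0]+2].any() else '-')
    if o.count('#')>8: print(th,''.join(o))
asc('scene',220,20,330,230,W=55,lo=(13,80,60))
cv2.imwrite('pics/last_t.png',t[:,:,::-1]);cv2.imwrite('pics/last_s.png',sc[:,:,::-1])
m,st,c=blob(t,(13,80,60),(28,255,255),(380,180,480,300));print('top',st,c)
E
python3 an2.py
```

```text
t 38.3 grasp [ 0.4546 -0.3833  0.4191] toolx [0.3522 0.9359] z [-0.0161  0.0131 -0.9998] F [-1.0268  0.7329 -1.2504] w 0.05289106639096016 grip 30.208662038421608 j7 0.5747544591945839
Ftool [ 0.3161 -1.1942  1.2763] [ 0.2929  0.5662  0.617   1.4163 -0.3263  1.2836  0.5748]
52 #########-----------------
55 ##############------------
58 #####################-----
61 ######################----
64 ######################----
67 ######################----
70 #######################---
73 ########################--
76 #####################-----
79 #############-------------
82 ############--------------
..........  .......                                    
.....................                                  
............ .........          ..                     
.......................         # ... ..               
......................               # #   ###         
.#####  ..#......  ...           ..   ##    #  #   ####
       .........               #### #     .  # # # # ##
..  #### ....                   ########## .    # # # #
########.....                   ###############
[... 1762 characters left out ...]
                                      
                                                       
                                                       
                                                       
                                                       
                                                       
                                                       
                                                       
                                                       
                                                       
                                                       
                                              .....    
top [429 231  51  18 325] [454.76   239.0308]
```

```bash
python3 -c "
from asc import *
t=cv2.imread('pics/last_t.png')[:,:,::-1].copy();sc=cv2.imread('pics/last_s.png')[:,:,::-1].copy()
m,st,c=blob(t,(13,80,60),(28,255,255),(380,180,480,300));p=np.argwhere(m)[:,::-1];a=p[p[:,0]<=st[0]+1].mean(0)
m2,st2,c2=blob(sc,(13,80,60),(28,255,255),(222,95,290,200));q=np.argwhere(m2)[:,::-1];b=q[q[:,1]>=q[:,1].max()-1].mean(0)
print(a,b); P=tri({'top':a,'scene':b}); s,r,g=rep(); d=P-g;print('butt',P,'tool',r.T@d,'len',np.linalg.norm(d),'th',np.degrees(np.arctan2(-d[2],np.linalg.norm(d[:2]))))
print('reproj',proj('top',[P]),proj('scene',[P]))
print('shift for butt over crock+22mm', r.T@(np.array([.4947,-.2729,P[2]])-P)*1000)
"
```

```text
[429.75 234.  ] [257.8333 172.1667]
t 38.35 grasp [ 0.4549 -0.3827  0.4195] toolx [0.3511 0.9363] z [-0.0154  0.013  -0.9998] F [-1.0161 -0.2    -1.2609] w 0.0527475633879344 grip 30.211706583795603 j7 0.5748233417518721
butt [ 0.5179 -0.2503  0.1991] tool [0.1446 0.0167 0.2211] len 0.26471839019364735 th 56.375171218742125
reproj [[430.6922 233.2187]] [[258.9335 172.304 ]]
shift for butt over crock+22mm [-29.2751 -13.7824   0.063 ]
```

Request:
{"op": "carry_out", "data": {
  "series": [-1, -0.012, -0.0055, 0, 0, -1, -0.012, -0.0055, 0, 0, -1, 0, 0, 0.015, 0, -1, 0, 0, 0.025, 0, -1, 0, 0, 0.025, 0, -1, 0, 0, 0.02, 0, -1, 0, 0, 0.01, 0, -1, 0, 0, 0, 0]
}}

```text
time: 39.02
eef_pos: [0.4333, -0.4006, 0.3048]
eef_rot: [0.822, 0.569, -0.003, -0.011]
wrist_force: [0.3, 0.4, -0.5]
width: 0.0531
grip_force: 30.2
```

```bash
cat > ck.py <<'E'
from asc import *
s,r,g=rep();print('Ftool',s['wrist_force']@r)
asc('scene',225,60,315,240,W=60,lo=(13,80,60))
sc=grab_frame('scene');h=cv2.cvtColor(sc,cv2.COLOR_RGB2HSV)
asc('top',410,215,480,285,W=70,lo=(13,80,60))
E
python3 ck.py
```

```text
t 39.0167 grasp [ 0.4336 -0.4009  0.3235] toolx [0.3521 0.9359] z [-0.0177  0.0135 -0.9998] F [ 0.3381  0.4313 -0.4736] w 0.05314030995278323 grip 30.21369899644924 j7 0.6735139861508445
Ftool [0.5197 0.1747 0.4733]
................# ............         #####################
..............................         #####################
.................... ........           ####################
.....................  ......           ###############     
....####    ... ......   ....           ############        
##         ....#......                  #########           
      ... #  ......                      #####              
...#########......                       #                  
############......                                          
#############.....                                          
############# ....                                          
.#############....                                          
.##############...                                          
.##############                                             
..##############              
[... 3873 characters left out ...]
###########     .                     
        .  .            #########################                     
       .  ..                   ########################               
        .....                        ##########################       
        . .  .                          ##############################
          .. .                          ..   .  #  ###################
          .  ..                        .  .. .           #############
           ... .                      .     .                  #######
             .....                   ....                             
               .....                                                  
                     .
```

Request:
{"op": "carry_out", "data": {
  "series": [-1, 0, 0, 0.015, 0, -1, 0, 0, 0.02, 0, -1, 0, 0, 0.015, 0, -1, 0, 0, 0.01, 0, -1, 0, 0, 0, 0]
}}

```text
time: 39.58
eef_pos: [0.4338, -0.4003, 0.2457]
eef_rot: [0.822, 0.57, -0.003, -0.009]
wrist_force: [-0.0, 0.0, -0.6]
width: 0.0532
grip_force: 30.2
```

```bash
python3 ck.py | head -70
```

```text
t 39.5833 grasp [ 0.4341 -0.4006  0.2644] toolx [0.3512 0.9363] z [-0.0156  0.0118 -0.9998] F [-0.0047  0.0205 -0.6113] w 0.053166739089317544 grip 30.21289897238603 j7 0.7140746235582176
Ftool [ 0.0141 -0.0001  0.6115]
............                           #####################
.............                           ####################
.....    ......                         ####################
     ............                       ###############     
.................  .......              ############        
................. ..........            #########           
..............................           #####              
..................#  ..........          #                  
...............................                             
.....................   ......                              
.......................  .....                              
.......####   ..........    ..                              
.####        ....#......                                    
       ... ##  .....                                        
.....#########.....       
[... 1954 characters left out ...]
                                
                                                            
                                                            
                                                            
                                                            
                                                            
                                                            
                                                            
                                                            
                                                           .
                                                         ...
                                                       ..
```

Request:
{"op": "carry_out", "data": {
  "series": [-1, 0.008, 0, 0.003, 0, -1, 0.008, 0, 0.003, 0, -1, 0.007, 0, 0.003, 0, -1, 0.006, 0, 0.003, 0, -1, 0.004, 0, 0.003, 0, -1, 0, 0, 0, 0]
}}

```text
time: 40.23
eef_pos: [0.4461, -0.3678, 0.2307]
eef_rot: [0.821, 0.57, -0.003, -0.009]
wrist_force: [-1.8, -0.1, -2.2]
width: 0.0525
grip_force: 32.0
```

```bash
python3 ck.py | head -60; python3 - <<'E'
import sys;sys.path.insert(0,'.')
from h import *
# crock position check in scene: bottom outline
import os
os.chdir('.')
a=cv2.imread('pics/scene0.png');b=grab_frame('scene')[:,:,::-1]
d=cv2.absdiff(a,b).max(2)[195:232,236:284];print((d>40).sum(0).tolist())
E
```

```text
t 40.2333 grasp [ 0.4463 -0.368   0.2494] toolx [0.3497 0.9368] z [-0.0151  0.0126 -0.9998] F [-1.8392 -0.1439 -2.1998] w 0.05248495833991512 grip 31.980503583727113 j7 0.6816821942300019
Ftool [-0.7923 -1.6317  2.2253]
................                       #####################
................                        ####################
.................                       ####################
.................                       ###############     
.................                       ############        
.............. ...                      #########           
........     .......                     ####               
....   ..............     ...            #                  
.....................  ........                             
  ...............................                           
   ...................# ..........                          
   ...................  ...........                         
 ........................  ........                         
.........................    .....                          
   #...........###........
[... 2113 characters left out ...]
                                                        
                                                            
                                                            
                                                            
                                                            
                                                            
                                                           .
                                                         ...
                                                       .    
[5, 8, 8, 10, 12, 15, 16, 16, 13, 7, 3, 0, 0, 0, 0, 0, 0, 0, 0, 0, 0, 0, 0, 0, 0, 0, 0, 0, 0, 0, 0, 0, 0, 0, 0, 0, 0, 0, 0, 0, 0, 2, 9, 10, 11, 12, 11, 11]
```

Request:
{"op": "carry_out", "data": {
  "series": [1, 0, 0, 0, 0, 1, 0, 0, 0, 0, 1, 0, 0, 0, 0, 1, 0, 0, -0.02, 0, 1, 0, 0, -0.035, 0, 1, 0, 0, -0.04, 0, 1, 0, 0, -0.04, 0, 1, 0, 0, -0.02, 0, 1, 0, 0, 0, 0]
}}

```text
time: 41.18
eef_pos: [0.4491, -0.3736, 0.392]
eef_rot: [0.822, 0.569, -0.001, -0.003]
wrist_force: [0.6, 0.2, -0.5]
width: 0.088
grip_force: 0.0
```

```bash
python3 ck.py; python3 -c "
from to import *
rep((.5345,.3015,.166))"
```

```text
t 41.1833 grasp [ 0.4493 -0.3737  0.4107] toolx [0.3514 0.9362] z [-0.0061  0.0041 -1.    ] F [ 0.5839  0.2111 -0.4965] w 0.08804561031160446 grip 0.0 j7 0.5781210865676802
Ftool [0.402  0.4761 0.4938]
                ......                 #####################
                ......                  ####################
                ......                  ####################
                ......                  ###############     
                  ...                   ############        
                                        #########           
                                         #####              
                                         #                  
                                                            
                                                            
                                                            
                                                            
                                                            
                                                            
                                            
[... 4765 characters left out ...]
                                                       
                                                                      
                                                                      
                                                                      
                                                                      
                                                                      
                                                                      
t 41.3333 grasp [ 0.4478 -0.3709  0.4044] toolx [0.3511 0.9363] z [-0.0152  0.0123 -0.9998] F [ 0.8419 -0.2216  0.6761] w 0.08800140700499723 grip 0.0 j7 0.5787749992493373
shift tool mm [ 658.4979 -150.361   245.2704]
```

The masks show the spatula standing in the crock, released, with its blade up and out over the rim at scene (238,115). The crock hasn't moved. Next is the thermometer.

Request:
{"op": "carry_out", "data": {
  "series": [0.3, 0, 0, 0, -0.0784, 0.3, 0, 0, 0, -0.0784, 0.3, 0, 0, 0, -0.0784, 0.3, 0, 0, 0, -0.0784, 0.3, 0, 0, 0, -0.0784, 0.3, 0, 0, 0, -0.0784, 0.3, 0, 0, 0, -0.0784, 0.3, 0, 0, 0, -0.0784, 0.3, 0, 0, 0, -0.0784, 0.3, 0, 0, 0, -0.0784, 0.3, 0.015, 0.023, 0, 0, 0.3, 0.02, 0.032, 0, 0, 0.3, 0.02, 0.032, 0, 0, 0.3, 0.02, 0.032, 0, 0, 0.3, 0.02, 0.032, 0, 0, 0.3, 0.02, 0.032, 0, 0, 0.3, 0.02, 0.032, 0, 0, 0.3, 0.02, 0.032, 0, 0, 0.3, 0.02, 0.032, 0, 0, 0.3, 0.02, 0.032, 0, 0]
}}

```text
time: 43.0
eef_pos: [0.4971, -0.0057, 0.388]
eef_rot: [0.342, 0.94, 0.002, -0.011]
wrist_force: [-0.2, -0.5, 0.0]
width: 0.0573
grip_force: 0.0
```

Request:
{"op": "carry_out", "data": {
  "series": [0.3, 0.02, 0.032, 0, 0, 0.3, 0.02, 0.032, 0, 0, 0.3, 0.02, 0.032, 0, 0, 0.3, 0.02, 0.032, 0, 0, 0.3, 0.02, 0.032, 0, 0, 0.3, 0.02, 0.032, 0, 0, 0.3, 0.015, 0.02, 0, 0, 0.3, 0.005, 0.01, 0, 0, 0.3, 0, 0, 0, 0, 0.3, 0, 0, 0, 0]
}}

```text
time: 43.83
eef_pos: [0.5336, 0.2506, 0.3907]
eef_rot: [0.342, 0.939, 0.001, -0.009]
wrist_force: [-0.3, 0.5, -0.0]
width: 0.0574
grip_force: 0.0
```

```bash
python3 -c "
from asc import *
s,r,g=rep((.5345,.3015,.166));print(s['q'])
print('pred top',proj('wrist',[(.5345,.3015,.2),(.5345,.3015,.1)]))
w=grab_frame('wrist');cv2.imwrite('pics/w20.png',w[:,:,::-1])
h=cv2.cvtColor(w,cv2.COLOR_RGB2HSV)
st=cv2.inRange(h,(3,80,50),(15,255,255));N,l,t,c=cv2.connectedComponentsWithStats(st);print('stand',t[1:][t[1:,4]>800])
asc('wrist',180,60,520,330,W=85,lo=(3,80,50),hi=(15,255,255))
"
```

```text
t 43.8333 grasp [0.5339 0.2504 0.4094] toolx [-0.7652  0.6435] z [-0.0165  0.008  -0.9998] F [-0.2935  0.4717 -0.0343] w 0.05740769304621082 grip 0.0 j7 0.4526498141782731
shift tool mm [ 28.0548  40.569  243.781 ]
[-0.6078  0.5046  0.172   1.4466 -0.104   1.2098  0.4526]
pred top [[361.4894 186.9667]
 [352.3774 179.3309]]
stand [[  477    73   163   225 16895]
 [  318   142    71    73  2473]]
...         ....                                                                     
 ..        .....                                                                     
        .......                                                                      
       .....                                                                         
                                                                                     
                                                                                     
                                                                              ..     
                                                       . ...                .......  
              
[... 1435 characters left out ...]
            
                    ........                       ...............                   
              .       ........                     .......   .....###                
          .........     ........                   ..........  .#######              
        ...........       ........                 ........... ######## .............
      .............        .........               .............#######..............
    ................      . ..........             ..............  ####..............
  .................         ............           ................    ..  ..........
...................        . .........              .................        ........
```

Request:
{"op": "carry_out", "data": {
  "series": [0.2, 0.014, 0.02, 0, 0, 0.2, 0.014, 0.0205, 0.02, 0, 0.2, 0, 0, 0.035, 0, 0.2, 0, 0, 0.035, 0, 0.2, 0, 0, 0.03, 0, 0.2, 0, 0, 0.02, 0, 0.2, 0, 0, 0, 0, 0.2, 0, 0, 0, 0]
}}

```text
time: 44.6
eef_pos: [0.5366, 0.3006, 0.2524]
eef_rot: [0.343, 0.939, 0.002, -0.009]
wrist_force: [-0.1, 0.3, 0.0]
width: 0.0529
grip_force: 0.0
```

```bash
python3 -c "
from asc import *
s,r,g=rep((.5345,.3015,.166));print(s['q'])
P=proj('wrist',[(.5345,.3015,.2),(.5345,.3015,.1),(.5345+.0125,.3015,.2)]);print('pred top,foot',P)
w=grab_frame('wrist');cv2.imwrite('pics/w21.png',w[:,:,::-1])
asc('wrist',240,120,440,340,W=80,lo=(3,80,50),hi=(15,255,255))
h=cv2.cvtColor(w,cv2.COLOR_RGB2HSV);v=h[:,:,2];print(v[180:320:10,270:400:8])
"
```

```text
t 44.6 grasp [0.5369 0.3004 0.2711] toolx [-0.7641  0.6448] z [-0.0154  0.009  -0.9998] F [-0.1162  0.3065  0.0407] w 0.0528858793881389 grip 0.0 j7 0.40654655604545353
shift tool mm [  0.7162  -0.4069 105.15  ]
[-0.6558  0.6655  0.1414  1.5826 -0.1302  0.911   0.4065]
pred top,foot [[319.3445 258.6788]
 [319.7087 224.9647]
 [332.5614 273.6702]]
                                                                                
                                                                                
                                                                                
                                                                                
                                                        ....  ......            
                                                      .....  .......            
                                                      ...... .......            
                                                        ..... ....              
                                                                                
                       
[... 3106 characters left out ...]
102  94  97  18  47  51  79 107 112 105 234 242 236 240 242]
 [241  91 105 104  95  50  49  53  49 100 111 106 241 241 241 240 240]
 [240 114 167 174 174  58  81  81  47 184 182 245 241 241 241 241 241]
 [241 244 171 165  88  26  26  20  23 172 180 166 188 241 240 240 240]
 [242 241 241 241  99  18  30  32  25 182 179 169 174 242 240 241 240]
 [240 242 242 241 242  57  20  23 117 159 174 173 177 240 241 240 242]
 [240 240 240 240 241 242 240 241 241 241 142 125 172 241   0  13  24]
 [240 241 242 241 241 241 241 242 240 240 241  73 240 241  26  25  17]
 [240 242 239 240 242 241 240 242 240 242 242  69 184 241  18  21  14]
 [241 240 241 241 241 241 240 241 241 240 239 156  69 246  13  11  19]]
```

Request:
{"op": "carry_out", "data": {
  "series": [0.2, 0.004, 0, 0.02, 0, 0.2, 0, 0, 0.03, 0, 0.2, 0, 0, 0.03, 0, 0.2, 0, 0, 0.018, 0, 0.2, 0, 0, 0.007, 0, 0.2, 0, 0, 0, 0, -1, 0, 0, 0, 0, -1, 0, 0, 0, 0, -1, 0, 0, 0, 0, -1, 0, 0, 0, 0, -1, 0, 0, 0, 0, -1, 0, 0, 0, 0]
}}

```text
time: 45.7
eef_pos: [0.5324, 0.3067, 0.1485]
eef_rot: [0.342, 0.94, 0.003, -0.008]
wrist_force: [-0.5, -0.1, 4.9]
width: 0.024
grip_force: 30.0
```

```bash
python3 -c "
from to import *
s,r,g=rep((.5768,.0122,.25))"
```

```text
t 45.7 grasp [0.5327 0.3065 0.1672] toolx [-0.7658  0.6428] z [-0.0128  0.0116 -0.9999] F [-0.5047 -0.1319  4.9472] w 0.0240441847307765 grip 29.960076017305255 j7 0.41931503896808314
shift tool mm [-221.5529 -196.9777  -86.7168]
```

Request:
{"op": "carry_out", "data": {
  "series": [-1, 0, 0, -0.008, 0, -1, 0.0004, 0, -0.018, 0, -1, 0.0004, 0, -0.02, 0, -1, 0.0004, 0, -0.02, 0, -1, 0.0004, 0, -0.02, 0, -1, 0.0004, 0, -0.02, 0, -1, 0, 0, -0.02, 0, -1, 0, 0, -0.02, 0, -1, 0, 0, 0, 0]
}}

```text
time: 46.45
eef_pos: [0.5343, 0.3069, 0.2978]
eef_rot: [0.342, 0.94, 0.005, -0.006]
wrist_force: [0.8, 0.5, -1.5]
width: 0.024
grip_force: 30.0
```

```bash
python3 -c "
from to import *
s,r,g=rep((.5768,.0122,.25));print(r[:,2]*1000)
sc=grab_frame('scene');cv2.imwrite('pics/s30.png',sc[:,:,::-1])
"
```

```text
t 46.45 grasp [0.5345 0.3067 0.3165] toolx [-0.7657  0.643 ] z [-0.008   0.0144 -0.9999] F [ 0.7876  0.5422 -1.5133] w 0.024012987580680874 grip 29.959545847959816 j7 0.3911731903237118
shift tool mm [-222.7496 -198.6573   61.9446]
[  -7.9701   14.3887 -999.8647]
```

Request:
{"op": "carry_out", "data": {
  "series": [-1, -0.012, -0.011, 0, 0, -1, -0.025, -0.022, 0, 0, -1, -0.027, -0.024, 0, 0, -1, -0.027, -0.024, 0, 0, -1, -0.027, -0.024, 0, 0, -1, -0.027, -0.024, 0, 0, -1, -0.027, -0.024, 0, 0, -1, -0.025, -0.022, 0, 0, -1, -0.015, -0.014, 0, 0, -1, -0.011, -0.01, 0.02, 0, -1, 0, 0, 0.03, 0, -1, 0, 0, 0.025, 0, -1, 0, 0, 0, 0, -1, 0, 0, 0, 0]
}}

```text
time: 47.67
eef_pos: [0.5721, 0.0101, 0.2131]
eef_rot: [0.342, 0.939, 0.001, -0.011]
wrist_force: [1.0, 0.2, -1.4]
width: 0.0243
grip_force: 30.0
```

```bash
python3 -c "
from asc import *
sc=grab_frame('scene');t=grab_frame('top')
s,r,g=rep((.5768,.0122,.2032));print('rot',s['eef_rot'])
cv2.imwrite('pics/s31.png',sc[:,:,::-1]);cv2.imwrite('pics/t31.png',t[:,:,::-1])
o=cv2.imread('pics/s30.png')[:,:,::-1].copy();h=cv2.cvtColor(o,cv2.COLOR_RGB2HSV);m=np.zeros((480,640),np.uint8);m[255:300,300:352]=cv2.inRange(h,(0,0,125),(180,60,255))[255:300,300:352]
N,l,st,c=cv2.connectedComponentsWithStats(m);k=1+st[1:,4].argmax();print('spot scene',st[k],c[k],onz('scene',[c[k]],.046))
print('tip pred px',proj('scene',[g-np.array([0,0,.1522]),(.5768,.0122,.046)]))
v=cv2.cvtColor(sc,cv2.COLOR_RGB2GRAY);q=v[230:296,298:354]
for a in q[::2]: print(''.join('#' if x>140 else '+' if x>95 else '-' if x>60 else ' ' for x in a))
"
```

```text
t 47.7667 grasp [0.5747 0.0105 0.2343] toolx [-0.7658  0.6429] z [-0.0136  0.0103 -0.9999] F [ 0.1709 -0.3339 -0.0418] w 0.023895611038189175 grip 29.95934043545276 j7 0.8928486499918783
shift tool mm [-1.0376  2.6393 31.0387]
rot [ 0.3421  0.9396  0.0025 -0.0081]
spot scene [319 270  15  12 143] [326.049  275.1399] [[0.5756 0.0131 0.046 ]]
tip pred px [[325.1515 265.0497]
 [325.4436 275.2663]]
##########-           --                          ######
########-     --      -                   --+###########
######- --------                 ---------------########
####-------------              ----------- ----------###
#+--------------------        ------------------------  
--------------------------------------- ----------------
------------------------------------ --- ---------------
--------------------------------------- ------------- --
----------------------- ---- ------ --------------- --- 
------------------------------ ---- -- ----  -------  --
-------------------- -- --+- -- --- --- ----------  ----
--------------------- ------- --- -- - -------+---- ----
------------------
[... 477 characters left out ...]
  -    -- - -----
----------------------+###+++++++++-  -  ---------- - - 
---------------------+###+++++++++++-      -    --   - -
---------------------##+--+++++++++--           -      -
---------------------+#####++++++++-  -- --  - - --- -- 
--+-----------+--------+#####-++--    -- -   -  -  -- --
-----------+---------------           --  -  - -   -  --
----------------------------      - - -    -    --  -- -
----------------------------    -        --  - -  -- -- 
----+----------+------------   -  - --+------  --   -  -
---+--------------------------+-    ----------        --
----------+----------+---------- -- -------------  -----
--------+------+-------+--------- -   ------     -- ---
```

```bash
python3 -c "
from asc import *
a=cv2.imread('pics/s30.png').astype(int);b=cv2.imread('pics/s31.png').astype(int)
d=(b-a).sum(2)[200:300,290:362]
for y in range(0,100,2): print(200+y,''.join('#' if abs(x)>90 else '+' if abs(x)>45 else ' ' for x in d[y]))
s,r,g=rep()
for z in(.2,.25,.0672,.0,-.03,-.06,-.085): print(z,proj('scene',[g+np.array([0,0,z-.0672])]).round(1))
"
```

```text
200                 +##############################++                       
202                     +#################++############                    
204                     ++##############################+                   
206                   +##################################                   
208                   +###################################                  
210                    ####################################                 
212                    ######################################+              
214                    #######################################              
216                     ######################################+             
218                     +######################################             
220                      ######################################             
222                       +####################################+            
224                       ###++ ###############################+            
226                           +    ###########################++            
228                   
[... 2387 characters left out ...]
                      #+#++        +#+#+####          
292                                         #++#+          + +++##+ +       
294                                          #+##++     ####+#+#+++##++   + 
296                                          ##++#++#++#+#++++#++#++        
298                                        +##+#+#++#+###+#+##++            
t 47.7667 grasp [0.5747 0.0105 0.2343] toolx [-0.7658  0.6429] z [-0.0136  0.0103 -0.9999] F [ 0.1709 -0.3339 -0.0418] w 0.023895611038189175 grip 29.95934043545276 j7 0.8928486499918783
0.2 [[322.2 173.2]]
0.25 [[321.6 153. ]]
0.0672 [[323.7 220.4]]
0.0 [[324.4 241.2]]
-0.03 [[324.7 249.9]]
-0.06 [[324.9 258.3]]
-0.085 [[325.2 265. ]]
```

Request:
{"op": "carry_out", "data": {
  "series": [-1, 0.001, 0.0027, 0.01, 0, -1, 0, 0, 0.01, 0, -1, 0, 0, 0.004, 0, -1, 0, 0, 0, 0, -1, 0, 0, 0, 0]
}}

```text
time: 48.18
eef_pos: [0.5746, 0.0142, 0.1906]
eef_rot: [0.342, 0.94, 0.002, -0.009]
wrist_force: [0.0, -0.5, -1.3]
width: 0.0239
grip_force: 30.0
```

```bash
cat > fz.py <<'E'
from to import *
F=[];G=[]
for i in range(5):
    grab_frame('scene');s=get_state();F.append(s['wrist_force']);r=R.from_quat(s['eef_rot']).as_matrix();G.append(s['eef_pos']-pinch_z*r[:,2])
print(s['time'],'F',np.mean(F,0),'g',np.mean(G,0),np.std(G,0)*1000,'z',r[:,2])
E
python3 fz.py
```

```text
48.4333 F [-0.1026  0.2808 -0.8247] g [0.5753 0.0139 0.2098] [0.0716 0.0169 0.1089] z [-0.0137  0.0106 -0.9999]
```

Request:
{"op": "carry_out", "data": {
  "series": [-1, 0, 0, 0.004, 0, -1, 0, 0, 0.004, 0, -1, 0, 0, 0, 0]
}}

```text
time: 48.68
eef_pos: [0.574, 0.0143, 0.1819]
eef_rot: [0.342, 0.94, 0.002, -0.009]
wrist_force: [-0.3, 0.3, -2.0]
width: 0.0237
grip_force: 30.0
```

```bash
python3 fz.py; python3 -c "
from asc import *
sc=grab_frame('scene');v=cv2.cvtColor(sc,cv2.COLOR_RGB2GRAY)
for y in range(244,290): print(y,''.join('#' if x>150 else '+' if x>110 else '-' if x>75 else '.' if x>45 else ' ' for x in v[y,300:352]))
s,r,g=rep();print(proj('scene',[g-np.array([0,0,.1522]),g-np.array([0,0,.0672])]))
"
```

```text
48.9333 F [-0.0528  0.2718 -0.8326] g [0.5748 0.014  0.2013] [0.2014 0.026  0.2281] z [-0.0143  0.0105 -0.9998]
244 ..-.-...-...-.................... ............-----.
245 .-.....--............. ....... ..............-..-.-.
246 ...-.-...---..... ... ...... ...............---.--..
247 .-.-....-................... ...............--..--..
248 .--..-........--.......  ......................-....
249 ...........------...................................
250 -.-..-..--------.............................-.-....
251 .......---------............................----....
252 .....-----------............................-----...
253 ...-------------...........................---......
254 .-----------------.......................----.......
255 .------------------.....-......-..........--........
256 -------------------....----...---------.............
257 ---------------------..----------------.............
258 ---------------------...--------------..............
259 ----------------------..-------------...............
260 ---------------------..----------...................
261 ---------------
[... 1164 characters left out ...]
.............
282 --------------------------..........................
283 -------------------------...........................
284 -----------------------.............................
285 ------------------------............................
286 ------------------------............................
287 ------------------------............................
288 -------------------------...........................
289 -------------------------..........------...........
t 48.9833 grasp [0.575  0.014  0.2016] toolx [-0.7658  0.6428] z [-0.0142  0.0106 -0.9998] F [-0.5896 -0.4259 -0.5038] w 0.024246957542897272 grip 29.959321729838848 j7 0.8941562661316517
[[326.4517 274.3135]
 [325.7704 251.4398]]
```

Request:
{"op": "carry_out", "data": {
  "series": [-1, 0, 0, 0.003, 0, -1, 0, 0, 0.002, 0, -1, 0, 0, 0, 0, -1, 0, 0, 0, 0]
}}

```text
time: 49.32
eef_pos: [0.5749, 0.0143, 0.178]
eef_rot: [0.342, 0.94, 0.003, -0.008]
wrist_force: [1.1, -0.1, 0.9]
width: 0.0241
grip_force: 30.0
```

```bash
python3 fz.py
```

```text
49.5667 F [0.4032 0.1129 1.1281] g [0.5751 0.0141 0.1967] [0.0267 0.0235 0.0187] z [-0.0138  0.0107 -0.9998]
```

Request:
{"op": "carry_out", "data": {
  "series": [-1, 0, 0, 0.002, 0, -1, 0, 0, 0.002, 0, -1, 0, 0, 0, 0, -1, 0, 0, 0, 0]
}}

```text
time: 49.9
eef_pos: [0.5748, 0.0143, 0.1739]
eef_rot: [0.342, 0.94, 0.003, -0.008]
wrist_force: [0.8, -0.6, 2.4]
width: 0.0241
grip_force: 30.0
```

```bash
python3 fz.py; python3 -c "
from asc import *
s,r,g=rep()
sc=grab_frame('scene');v=cv2.cvtColor(sc,cv2.COLOR_RGB2GRAY)
for y in range(250,286): print(y,''.join('#' if x>150 else '+' if x>110 else '-' if x>75 else '.' if x>45 else ' ' for x in v[y,310:345]))
a=cv2.imread('pics/scene0.png');d=cv2.absdiff(a,sc[:,:,::-1]).max(2)
print('crock',(d[195:225,243:276]>45).sum(),'bowl',(d[160:190,305:342]>45).sum(),'mug',(d[230:278,452:492]>45).sum())
asc('scene',225,80,300,200,W=50,lo=(13,80,60))
"
```

```text
50.15 F [ 0.7572 -0.0738  2.7196] g [0.575  0.0141 0.1927] [0.0258 0.0176 0.0091] z [-0.0139  0.0106 -0.9998]
t 50.15 grasp [0.575  0.0141 0.1927] toolx [-0.7658  0.6428] z [-0.0139  0.0106 -0.9998] F [1.514  0.4485 3.263 ] w 0.024008804478882605 grip 29.963932195678353 j7 0.8957267779517492
250 ------ ......  ... ........-......-
251 ------.....    ...................-
252 -----.............................-
253 -------..........................--
254 -------........................----
255 --------..............-...--...---.
256 ---------..........---------.......
257 -----------.......----------.......
258 -----------...--------------.......
259 -----------..--------------........
260 -----------..-----------...........
261 ------------..----.................
262 -----------...--...................
263 -----------..---...................
264 ---------....---...................
265 ---------.....---..................
266 ---------.....--...................
267 ----------....--...................
268 ---------.....--...................
269 ----------....--...................
270 ---
[... 1817 characters left out ...]
           
             #####                                
              ####                                
               ####                               
               ####                               
                ####                              
                 ####                             
                 ####                             
                  ####                            
                  #####                           
                   ####                           
                   #####                          
                    ####                          
                    #####                         
                     ####
```

```bash
python3 -c "
from asc import *
for n,bx in(('scene',(290,150,370,215)),('top',(380,290,450,370))):
  for im in(cv2.imread(f'pics/{n}0.png')[:,:,::-1].copy(),grab_frame(n)):
    m,st,c=blob(im,(0,90,40),(12,255,255),bx);print(n,st,c)
print(get_state()['joint_vel'].round(4),get_state()['wrist_force'])
"
```

```text
scene [306 162  34  28 700] [322.5786 174.7414]Traceback (most recent call last):
  File "<string>", line 5, in <module>
    m,st,c=blob(im,(0,90,40),(12,255,255),bx);print(n,st,c)
           ~~~~^^^^^^^^^^^^^^^^^^^^^^^^^^^^^^
  File "h.py", line 24, in blob
    k=1+np.argmax(s[1:,4]); return (l==k).astype(np.uint8),s[k],c[k]
        ~~~~~~~~~^^^^^^^^^
    return _wrapfunc(a, 'argmax', axis=axis, out=out, **kwds)
    return bound(*args, **kwds)
ValueError: attempt to get argmax of an empty sequence
```

```bash
python3 -c "
from asc import *
for n,im in(('scene',cv2.imread('pics/last_s.png')[:,:,::-1].copy()),('scene',cv2.imread('pics/s30.png')[:,:,::-1].copy()),('top',cv2.imread('pics/top0.png')[:,:,::-1].copy()),('top',grab_frame('top'))):
    try: m,st,c=blob(im,(0,90,40),(12,255,255),(290,150,370,215) if n=='scene' else (380,290,450,370));print(n,st,c)
    except ValueError: print(n,'hidden')
s=get_state();print(s['joint_vel'].round(4),s['wrist_force'],s['time'])
"
```

```text
scene [306 162  34  28 709] [322.4104 175.0691]
scene [306 163  34  27 686] [322.4213 174.8673]
top [ 395  310   40   40 1265] [414.4356 329.5012]
top [ 395  310   40   40 1265] [414.3209 329.1455]
[-0.0011  0.0013  0.0002  0.0012  0.0013 -0.0016 -0.0004] [ 1.2804 -0.0718  2.289 ] 50.35
```

The bowl hasn't moved (same box in the top view). The thermometer is held still on the spot at about half travel, so I'm handing in.

```bash
python3 -c "
from bench import *
print(sign_off())"
```

```text
the job is handed in; nothing more can be done
None
```

I handed the job in at about 50 s: the spatula stands handle-down in the crock, leaning on its rim, and the thermometer is gripped, still and upright on the spot with its tip about 6 mm in (about 3.6 N). On the way I dropped the spatula onto the worktop once and gripped it again. The crock, bowl and mug showed no movement in the camera images; I didn't check the other bystanders.

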